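# Lay out the drive of a linear axis on its base plate

### The job

Lay out the parts of this linear axis on the perforated base plate for a trial fit. First slide the collar along the shaft until it is centred on the black tape band and let go of it; after that, stand the limit switch upright on the plate close behind the collar (on the far side of the shaft from the robot), its roller facing the collar with a gap of roughly 5 to 15 mm. Also stand the motor, shaft up, centred on the rubber pad, set the driver board on the plate midway between the power supply and the terminal strip, squarely in line with them, and lay the fan flat on top of the board's heat sink, centred.

Things in the scene. Friction and masses are not known exactly. Their poses are not given: they have to be found in the camera images.
- plate: Perforated aluminium base plate, fixed, 260 (x) x 360 (y) x 6 mm. Origin at the centre of its underside, on the bench; x points away from the robot, y to its left (within 8 degrees). A 16 mm steel shaft runs along y at plate x = +60 mm, its axis 40 mm above the plate's upper face, between supports (44 x 16 mm, 54 mm high) at y = -150 and +150 mm.
- collar_center (a point): The bright aluminium clamp collar on the shaft: diameter 36 mm, 20 mm long along the shaft, sliding along the shaft only (plate y, up to 125 mm either side of the plate's middle), not turning, with about 2.5 N of friction; it stays where it is left. The point is its centre, on the shaft's axis; its y axis lies along the shaft.
- band: The black tape band on the shaft: 30 mm long, thickness negligible, fixed. Origin at its middle, on the shaft's axis; y along the shaft. It marks where the middle of the collar must stop.
- pad: Plain square black rubber pad for the motor, 46 x 46 x 5 mm, a screw at each corner, fixed on the plate in front of one of the two shaft supports. Origin at the centre of its underside, on the plate's upper face; its top is 5 mm higher. A belt idler (fixed, 46 x 40 mm, 63 mm high) stands at the opposite end of the plate.
- psu: The power supply: perforated aluminium box with a screw terminal at one end, bolted to the plate near its front edge, 51 (x) x 78 (y) x 28 mm high. Origin at the centre of its underside, on the plate's upper face; axes parallel to the plate's.
- terminals: The terminal strip: a row of five grey terminals on a steel rail, bolted to the plate, 42 (x) x 66 (y) x 40 mm high. Origin at the centre of its underside; axes parallel to the plate's. It stands 250 mm along the plate's y axis from the power supply, on its left or its right.
- switch_center (a point): Limit switch (loose, 0.16 kg): upright grey housing 30 x 30 mm, 56 mm high, black cap, white roller on its front (-x) face. The point is on its axis, 28 mm above the underside; z up. The roller is 40 mm up and reaches 28 mm in front of the axis: it touches the collar when the switch's axis is 46 mm behind the shaft's; 53 mm is right.
- motor_center (a point): The stepper motor (loose, 0.28 kg): 42 x 42 mm square body 40 mm high, black with aluminium ends, standing on its end with a small shaft and pulley on top up to 58 mm. The point is the centre of the body, 20 mm above its underside; z up. Any of its sides may face forward.
- board_center (a point): Driver board (loose, 0.22 kg): green board on a black carrier 50 (x) x 72 (y) mm, an aluminium finned heat sink 50 (x) x 46 (y) mm across its middle, flush with the carrier's long sides: grip across x. 38 mm high in all, to the heat sink's flat top. The point is the centre, 19 mm above its underside; z up. Either end may face the power supply.
- fan_center (a point): Cooling fan (loose, 0.06 kg), black, lying flat: 50 x 50 x 15 mm. The point is its centre, 7.5 mm above its underside; z up, the side with the white label on the hub. It may be turned any way about z.
Mind the look-alikes: they are no part of the job. What is shaped like the part that bears switch_center but turquoise is not meant.

How it is judged:
By the outcome, as a careful person would: the job done as asked, in the order asked, and still so for the second after the job is handed in, with the robot touching nothing.
It also fails if it takes over 120 s, if anything falls off the work surface, if the arm or the gripper's body presses on something with over 40 N, if the wrist force passes 120 N, or if a joint passes its speed limit or range.

### The arm

A 6-joint arm with a two-finger parallel gripper is mounted at the origin on the work surface. World frame = base frame: x ahead of the robot, y to its left, z up, the work surface at z = 0. Lengths are in m, angles in rad, forces in N, time in s.
With the tool pointing down it reaches from about 0.3 to 0.875 m from the base axis. Payload 6.4 kg.
Tool frame: the origin (TCP) lies midway between the tips of the shut fingers; the grasp point (between the pads) lies ctrl.grip_point_offset behind it (ctrl.grip_point_offset is the distance from the TCP to the grasp point, in m); z points along the fingers, y is the direction in which the jaws open and shut (so a half turn about z gives the same grasp; the last joint's range is limited). The gripper opens to 85 mm and grips with 20 to 120 N. Pads are 22 mm wide; open, the fingers measure 114 mm over their backs; the gripper's body (76 mm by 85 mm) begins 54 mm behind the grasp point. The pads swing forward as they close: fully open they stand 13 mm farther back than shut.
Start: joints at [-1.552, 0.181, 1.607, -0, 1.354, -0.206], TCP at [0.128, -0.561, 0.231] pointing down, gripper open.
Joint ranges: [-2.99, 2.99], [-0.89, 2.07], [0.3, 2.58], [-1.14, 4.28], [0, 2.63], [-3.12, 3.12]. Speed limits (rad/s): [2.57, 2.57, 3.01, 3.14, 3.14, 3.14].

### API

Orientations are given as a unit quaternion [w, x, y, z].
In Python, from bench import ctrl, viewer gives the robot as it stands.
- The arm moves only by the shell command python3 -m handwheel 'ROWS' [OPENING]. ROWS is JSON, a list of rows, each an object with "travel": the shift along the tool's x, y, z as a fraction of full scale, a list of three; "dr": the turn, a rotation vector about the tool's x, y, z as a fraction of full scale, a list of three. A call has 1 to 20 rows; each row shifts and turns the pose as measured when the row begins, along the tool's axes as they then stand; what a row does not reach is not made up. Full scale, the value 1, is 150 mm for a shift and 30 degrees for a turn. A row lasts 1/12 s, in which the tool goes at most 41.7 mm and 7.16 degrees, less where a joint would pass 70% of its speed; a pose out of reach is approached as far as the arm can. A call with a number of a shift or a turn outside -1 to 1 is refused whole. A call with a gripper value outside its range is refused whole. OPENING is the opening, from -1 (shut) to 1 (fully open), set as the call begins (- or left out, the last holds). The fingers move at their own pace and stop on an object; the grip force is fixed at half the most. Time passes only in rows, so rows that do not move let the fingers close. It gives the time, the measured TCP pose, the force and the opening at its end, in the units of the state.
- ctrl.get_obs(): the state, without advancing time (a new reading comes with each control period).
- viewer.camera(name): name is "scene" or "top" or "wrist"; returns the picture (480x640x3 uint8, red, green, blue); there is no depth.
- viewer.get_calibration(name): a dict with "camera_matrix" (3x3 intrinsics, pixels), "R" (3x3) and "t" (3): a world point X has camera coordinates R X + t. Camera axes: x right, y down, z forward; pixel columns grow to the right and rows downward; lengths in m; the calibration is good to about 2 mm. The wrist camera is an equidistant fisheye: a pixel r from the principal point sees the ray r / f radians off the axis. A picture is of the moment at which its call begins: read the wrist's pose just before it. get_calibration takes no time and is no camera call; for the wrist camera it gives the pose at the moment of the call.
- ctrl.hand_in(): hands the job in, once; it reports no verdict.
The state is a dict: "time_s": time; "q": joint angles; "dq": joint speeds; "joint_efforts": joint torques, N m; "eef_pos": TCP position; "eef_rot": TCP orientation; "wrist_force": force on the tool from outside, world axes, zero at the start; "torque": the same for the moment, N m; "opening": opening from 0.0 (shut) to 1.0 (fully open).
Only numpy, scipy, OpenCV 4.12 (cv2) and the standard library are available. Lean on these libraries where they do the work, as an engineer would, in place of code of your own. Each camera call takes 0.05 s, during which the arm holds its last target. There are 200 camera calls.

## Working session

There is one attempt and no reset: what is moved stays moved. The work goes in short steps, Python scripts to look and compute and a shell command to move; the robot and the scene stay as the last step left them, time stands still between calls to the robot, and variables do not carry over. Pictures are saved under pics/ and viewed, about 12 in all and at most 16, crops included, and the job is handed in when it is done.

```bash
ls; mkdir -p pics; python3 - <<'E'
from bench import ctrl, viewer
import cv2
print(ctrl.get_obs(), ctrl.grip_point_offset)
for n in ("scene","top"):
    cv2.imwrite(f"pics/{n}0.png", viewer.camera(n)[:,:,::-1])
    print(n, viewer.get_calibration(n))
E
```

```text
pics
{'time_s': 0.0, 'q': array([-1.55228748e+00,  1.81561190e-01,  1.60797911e+00,  1.74489190e-06,
        1.35380144e+00, -2.06284332e-01]), 'dq': array([ 0.00020089,  0.00037919, -0.00013402, -0.00033032,  0.00032703,
        0.00073965]), 'joint_efforts': array([-1.18215066e-03, -4.44865394e+01, -3.51340055e+01, -1.90440837e-04,
        9.07080132e-03,  2.06672115e-05]), 'eef_pos': array([ 0.12818641, -0.55997546,  0.23038679]), 'eef_rot': array([-8.70608166e-04,  9.93689791e-01,  1.12159857e-01,  8.28360505e-05]), 'wrist_force': array([ 1.07890744, -0.50503128, -0.23145102]), 'torque': array([-0.00813251, -0.0248352 , -0.05160122]), 'opening': 0.9993712392906087} 0.0187
scene {'camera_matrix': array([[610.21751041,   0.        , 316.6425986 ],
       [  0.        , 610.21751041, 240.6393537 ],
       [  0.        ,   0.        ,   1.        ]]), 'R': array([[ 0.03703362,  0.99926061,  0.01033175],
       [ 0.77926774, -0.022405  , -0.62629051],
       [-0.62559596,  0.03124501, -0.77952129]]), 't': array([-0.10372912, -0.36337445,  1.65876162])}
top {'camera_matrix': array([[488.55310083,   0.        , 311.2442488 ],
       [  0.        , 488.55310083, 235.07372823],
       [  0.        ,   0.        ,   1.        ]]), 'R': array([[-0.00981608, -0.9999441 ,  0.00392961],
       [-0.99312315,  0.00929049, -0.1167052 ],
       [ 0.11666217, -0.00504817, -0.99315883]]), 't': array([0.09879566, 0.53158116, 1.25181724])}
```

View pics/top0.png

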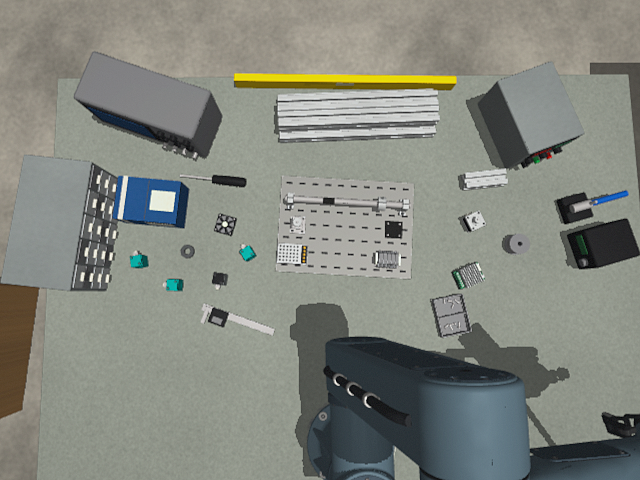

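View pics/scene0.png

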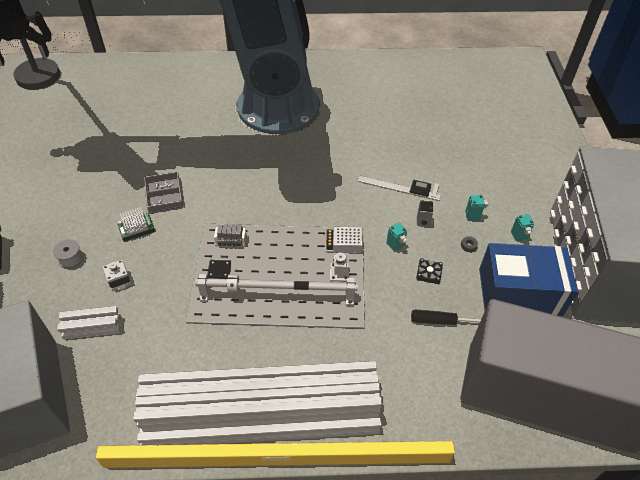

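Candidates in the top picture:
- **Switch:** grey with a black cap at (219,280). The turquoise look-alikes are at (247,253), (138,260) and (174,285).
- **Motor:** square at (473,221). The round grey knob at (515,243) is not it.
- **Board:** green at (467,275). The grey tray at (450,315) is not it.
- **Fan:** (225,225).
- **Collar:** about (381,204). The band is at (329,201).

Next, a close crop of each.

```bash
cat > h.py <<'E'
import numpy as np, cv2
from bench import ctrl, viewer
def ray(n,u,v,cal=None):
    c=cal or viewer.get_calibration(n); K=c["camera_matrix"]; R=c["R"]; t=c["t"]
    if n=="wrist":
        d=np.array([(u-K[0,2])/K[0,0],(v-K[1,2])/K[1,1]]); r=np.hypot(*d)+1e-12
        d=np.array([*(d/r*np.sin(r)),np.cos(r)])
    else: d=np.linalg.inv(K)@[u,v,1]
    return -R.T@t, R.T@d
def on(n,u,v,z,cal=None):
    o,d=ray(n,u,v,cal); return o+d*(z-o[2])/d[2]
def proj(n,X,cal=None):
    c=cal or viewer.get_calibration(n); K=c["camera_matrix"]; p=c["R"]@X+c["t"]
    if n=="wrist":
        r=np.hypot(p[0],p[1])+1e-12; th=np.arctan2(r,p[2]); return np.array([K[0,2]+K[0,0]*th*p[0]/r,K[1,2]+K[1,1]*th*p[1]/r])
    p=K@p; return p[:2]/p[2]
def axes():
    o=ctrl.get_obs(); w,x,y,z=o["eef_rot"]
    from scipy.spatial.transform import Rotation as Ro
    return o["eef_pos"],Ro.from_quat([x,y,z,w])
def to(X,yaw_jaw=None):
    """travel (fractions) and dr to reach TCP X with tool down and jaw axis along world angle yaw_jaw (deg)"""
    from scipy.spatial.transform import Rotation as Ro
    p,R=axes(); d=R.inv().apply(np.array(X)-p)/0.150
    print("pos",p.round(4),"travel",d.round(3))
    best=None
    cur=R.as_matrix(); 
    if yaw_jaw is None: yaw_jaw=np.degrees(np.arctan2(cur[1,1],cur[0,1]))
    for s in (0,180):
        a=np.radians(yaw_jaw+s); y=np.array([np.cos(a),np.sin(a),0]); z=np.array([0,0,-1.]); x=np.cross(y,z)
        r=(R.inv()*Ro.from_matrix(np.c_[x,y,z])).as_rotvec()
        print("dr deg",np.degrees(r).round(2),"frac",(np.degrees(r)/30).round(3),"q6",ctrl.get_obs()["q"][5].round(2))
E
python3 - <<'E'
import cv2,numpy as np
t=cv2.imread("pics/top0.png"); s=cv2.imread("pics/scene0.png")
c=lambda i,x,y,w,h,k: cv2.resize(i[y:y+h,x:x+w],None,fx=k,fy=k,interpolation=cv2.INTER_CUBIC)
cv2.imwrite("pics/plate.png",c(t,270,170,150,115,5))
row1=np.hstack([c(t,199,255,40,50,5),c(t,205,205,40,50,5),c(t,453,200,40,50,5),c(t,447,250,40,50,5)])
row2=np.hstack([c(s,407,192,40,50,5),c(s,410,248,40,50,5),c(s,97,250,40,50,5),c(s,116,200,40,50,5)])
cv2.imwrite("pics/parts.png",np.vstack([row1,row2]))
E
```

```text
(no output)
```

View pics/plate.png

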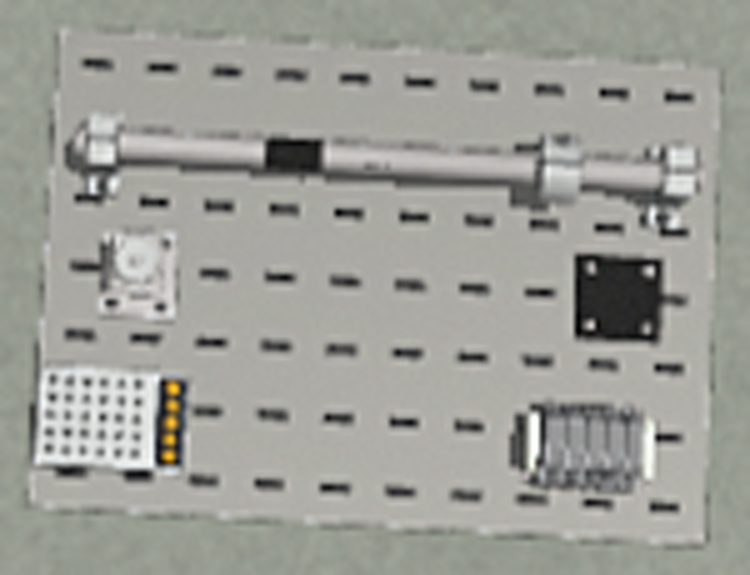

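View pics/parts.png

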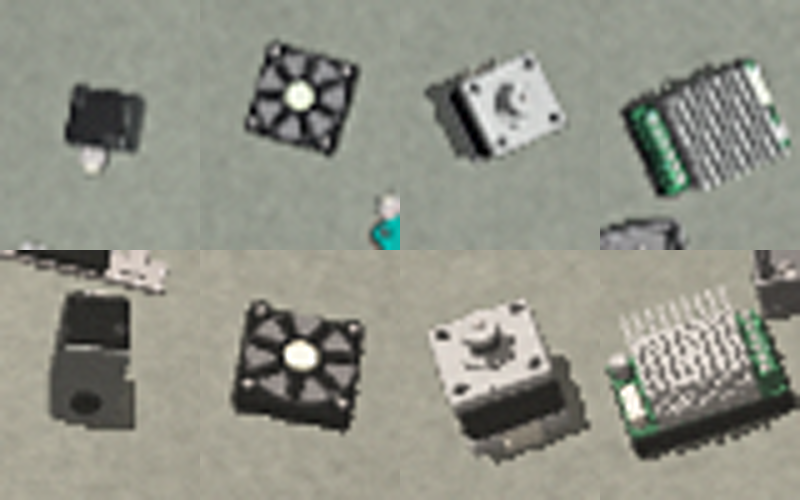

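```bash
python3 - <<'E'
from h import *
P=lambda x0,y0,u,v,z,n="top": on(n,x0+(u+.5)/5-.5,y0+(v+.5)/5-.5,z)
pl=lambda u,v,z: P(270,170,u,v,z)
C=np.array([pl(*c,.006) for c in [(62,30),(720,68),(706,545),(30,508)]]); print(C.round(4))
L=np.array([[.13,.18],[.13,-.18],[-.13,-.18],[-.13,.18]])
c=C[:,:2].mean(0); D=C[:,:2]-c
yaw=np.arctan2((L[:,0]*D[:,1]-L[:,1]*D[:,0]).sum(),(L*D).sum()); print("plate",c.round(4),np.degrees(yaw).round(2), "sides",np.linalg.norm(D,axis=1))
R=np.array([[np.cos(yaw),-np.sin(yaw)],[np.sin(yaw),np.cos(yaw)]])
for n,u,v,z in [("band",294,154,.054),("collar",561,168,.064),("pad",618,298,.011),("psuTL",40,366,.034),("psuBR",183,472,.034),("psuBL",34,466,.034),("psuTR",188,375,.034),("term",592,447,.046),("idler",138,275,.05)]:
    X=pl(u,v,z)[:2]; print(n,X.round(4),"in plate",(R.T@(X-c)).round(4))
for n,x0,y0,u,v,z in [("switch",199,255,104,112,.056),("fan",205,205,101,98,.015),("motor",453,200,110,104,.04),("board",447,250,104,125,.038)]:
    a=n=="x"; ox={"switch":0,"fan":0,"motor":0,"board":0}[n]
    print(n,P(x0,y0,u,v,z).round(4))
c=viewer.get_calibration("wrist"); o=-c["R"].T@c["t"]; p,Rt=axes(); print("cam in tool",Rt.inv().apply(o-p).round(4),"axis",Rt.inv().apply(c["R"][2]).round(3),c["camera_matrix"][0])
to([.5,0,.3])
E
```

```text
[[ 0.6988  0.1714  0.006 ]
 [ 0.6745 -0.1855  0.006 ]
 [ 0.4168 -0.1692  0.006 ]
 [ 0.4398  0.1891  0.006 ]]
plate [0.5575 0.0014] -3.77 sides [0.22100968 0.22056757 0.22118568 0.22149078]
band [0.6201 0.0483] in plate [0.0595 0.0509]
collar [ 0.6097 -0.0889] in plate [ 0.058  -0.0867]
pad [ 0.5486 -0.1256] in plate [-0.0005 -0.1273]
psuTL [0.5126 0.1818] in plate [-0.0566  0.1771]
psuBR [0.4565 0.1076] in plate [-0.1077  0.0993]
psuBL [0.4604 0.1851] in plate [-0.109   0.1768]
psuTR [0.5072 0.1045] in plate [-0.057   0.0996]
term [ 0.4667 -0.1037] in plate [-0.0837 -0.1109]
idler [0.5579 0.1299] in plate [-0.008   0.1283]
switch [0.4243 0.3287 0.056 ]
fan [0.5657 0.3236 0.015 ]
motor [ 0.5661 -0.3346  0.04  ]
board [ 0.4248 -0.3096  0.038 ]
cam in tool [ 0.0711  0.0008 -0.142 ] axis [-0.278  0.     0.961] [371.64829954   0.         319.39842086]
pos [ 0.1282 -0.56    0.2305] travel [ 3.249 -3.088 -0.458]
dr deg [-0.09 -0.02 -0.  ] frac [-0.003 -0.001 -0.   ] q6 -0.21
dr deg [-3.0e-02  1.4e-01  1.8e+02] frac [-1.e-03  5.e-03  6.e+00] q6 -0.21
```

The crops confirm the choices: the switch is the grey part with the black cap and white roller, and the motor, board and fan match their descriptions. In plate coordinates the power supply is at (-83,138) mm and the terminals at (-83,-112), which are 250 mm apart as stated. Collar first.

```bash
python3 -m handwheel '[{"travel":[0.24,-0.14,0],"dr":[0,0,0]},{"travel":[0.24,-0.14,0],"dr":[0,0,0]},{"travel":[0.24,-0.14,0],"dr":[0,0,0]},{"travel":[0.24,-0.14,0],"dr":[0,0,0]},{"travel":[0.24,-0.14,0],"dr":[0,0,0]},{"travel":[0.24,-0.14,0],"dr":[0,0,0]},{"travel":[0.24,-0.14,0],"dr":[0,0,0]},{"travel":[0.24,-0.14,0],"dr":[0,0,0]},{"travel":[0.24,-0.14,0],"dr":[0,0,0]},{"travel":[0.24,-0.14,0],"dr":[0,0,0]},{"travel":[0.24,-0.14,0],"dr":[0,0,0]},{"travel":[0.24,-0.14,0],"dr":[0,0,0]},{"travel":[0.24,-0.14,0],"dr":[0,0,0]},{"travel":[0.24,-0.14,0],"dr":[0,0,0]},{"travel":[0.24,-0.14,0],"dr":[0,0,0]},{"travel":[0.24,-0.14,0],"dr":[0,0,0]}]' 1
python3 -m handwheel '[{"travel":[0,0,0],"dr":[0,0,-0.238]},{"travel":[0,0,0],"dr":[0,0,-0.238]},{"travel":[0,0,0],"dr":[0,0,-0.238]},{"travel":[0,0,0],"dr":[0,0,-0.238]},{"travel":[0,0,0],"dr":[0,0,-0.238]},{"travel":[0,0,0],"dr":[0,0,-0.238]},{"travel":[0,0,0],"dr":[0,0,-0.238]},{"travel":[0,0,0],"dr":[0,0,-0.238]},{"travel":[0,0,0],"dr":[0,0,-0.238]},{"travel":[0,0,0],"dr":[0,0,-0.238]},{"travel":[0,0,0],"dr":[0,0,0]}]'
python3 - <<'E'
from h import *
to([.6105,-.0889,.15],-3.77)
cal=viewer.get_calibration("wrist"); im=viewer.camera("wrist"); cv2.imwrite("pics/w1.png",im[:,:,::-1])
import pickle; pickle.dump(cal,open("w1.pkl","wb"))
E
```

```text
time_s: 1.43
eef_pos: [0.6109, -0.1049, 0.2248]
eef_rot: [-0.003, 0.994, 0.105, -0.003]
wrist_force: [1.0, -1.0, 0.8]
opening: 1.004
time_s: 2.35
eef_pos: [0.6133, -0.0925, 0.2159]
eef_rot: [-0.011, 0.742, 0.671, -0.002]
wrist_force: [-0.2, -0.1, -0.2]
opening: 1.002
pos [ 0.6133 -0.0925  0.2159] travel [ 0.017 -0.013  0.44 ]
dr deg [-1.05 -0.66 -1.98] frac [-0.035 -0.022 -0.066] q6 -0.25
dr deg [ -1.02   1.62 178.01] frac [-0.034  0.054  5.934] q6 -0.25
```

View pics/w1.png

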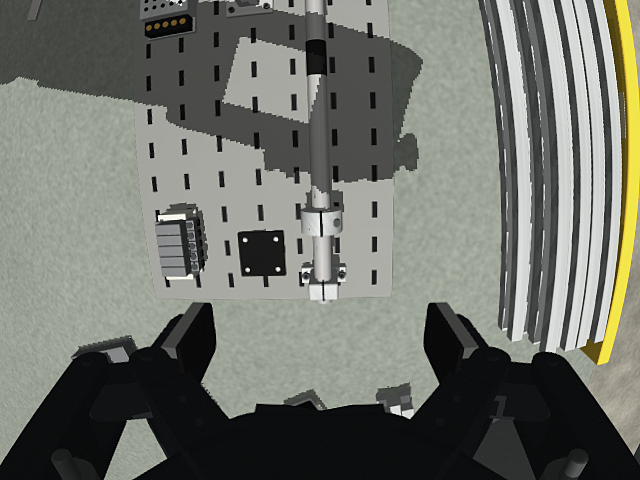

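The wrist view shows the collar at (321,221), the band at (317,57), the pad at (262,252), and the terminals at the lower left.

```bash
python3 - <<'E'
from h import *
import pickle; cal=pickle.load(open("w1.pkl","rb"))
yaw=np.radians(-3.77); R=np.array([[np.cos(yaw),-np.sin(yaw)],[np.sin(yaw),np.cos(yaw)]]); c=np.array([.5575,.0014])
im=cv2.imread("pics/w1.png"); g=im.max(2)
m=np.zeros_like(g); m[35:80,303:332]=(g[35:80,303:332]<45); ys,xs=np.nonzero(m); print("band px",xs.min(),xs.max(),ys.min(),ys.max(),xs.mean(),ys.mean())
m2=np.zeros_like(g); m2[225:282,235:292]=(g[225:282,235:292]<55); ys2,xs2=np.nonzero(m2);(pc,ps,pa)=cv2.minAreaRect(np.c_[xs2,ys2].astype(np.float32)); print("pad",pc,ps,pa)
for n,u,v,z in [("band",xs.mean(),(ys.min()+ys.max())/2,.053),("bandlo",xs.mean(),ys.max(),.054),("bandhi",xs.mean(),ys.min(),.054),("collar",321,222,.064),("pad",*pc,.011),("shaftlo",323,260,.054)]:
    X=on("wrist",u,v,z,cal)[:2]; print(n,X.round(4),(R.T@(X-c)).round(4))
E
```

```text
band px 305 331 35 75 316.83512064343165 56.73592493297587
pad (261.51129150390625, 255.77032470703125) (50.872520446777344, 45.75196838378906) 87.61405944824219
band [0.6231 0.0494] [0.0623 0.0522]
bandlo [0.6214 0.0321] [0.0618 0.0349]
bandhi [0.6249 0.0667] [0.0629 0.0696]
collar [ 0.613  -0.0876] [ 0.0613 -0.0852]
pad [ 0.5492 -0.1272] [ 1.000e-04 -1.288e-01]
shaftlo [ 0.6111 -0.1232] [ 0.0617 -0.1208]
```

```bash
python3 -m handwheel '[{"travel":[0,0,0],"dr":[-0.035,-0.022,-0.066]},{"travel":[0.03,-0.005,0.1],"dr":[0,0,0]},{"travel":[0,0,0.25],"dr":[0,0,0]},{"travel":[0,0,0.25],"dr":[0,0,0]},{"travel":[0,0,0],"dr":[0,0,0]}]'
python3 - <<'E'
from h import *
to([.6122,-.0885,.026],-3.77)
E
```

```text
time_s: 2.82
eef_pos: [0.6149, -0.0886, 0.1258]
eef_rot: [0.003, 0.739, 0.674, 0.001]
wrist_force: [-1.9, 0.2, -1.8]
opening: 0.998
pos [ 0.6149 -0.0886  0.1258] travel [ 0.001 -0.022  0.665]
dr deg [ 0.39  0.13 -1.53] frac [ 0.013  0.004 -0.051] q6 -0.24
dr deg [  0.2   -0.6  178.47] frac [ 0.007 -0.02   5.949] q6 -0.24
```

```bash
python3 -m handwheel '[{"travel":[0,-0.02,0.1],"dr":[0,0,-0.05]},{"travel":[0,0,0.2],"dr":[0,0,0]},{"travel":[0,0,0.2],"dr":[0,0,0]},{"travel":[0,0,0.14],"dr":[0,0,0]},{"travel":[0,0,0],"dr":[0,0,0]}]'
python3 -m handwheel '[{"travel":[0,0,0],"dr":[0,0,0]},{"travel":[0,0,0],"dr":[0,0,0]},{"travel":[0,0,0],"dr":[0,0,0]},{"travel":[0,0,0],"dr":[0,0,0]},{"travel":[0,0,0],"dr":[0,0,0]},{"travel":[0,0,0],"dr":[0,0,0]}]' -1
python3 - <<'E'
from h import *
p,_=axes(); yaw=np.radians(-3.77); to(p+.1381*np.array([-np.sin(yaw),np.cos(yaw),0]),-3.77)
E
```

```text
time_s: 3.23
eef_pos: [0.6154, -0.0896, 0.0327]
eef_rot: [0.005, 0.735, 0.678, 0.002]
wrist_force: [-0.5, -0.4, 0.2]
opening: 0.999
time_s: 3.73
eef_pos: [0.6118, -0.0897, 0.0391]
eef_rot: [0.001, 0.736, 0.677, -0.002]
wrist_force: [11.4, -2.5, -21.7]
opening: 0.393
pos [ 0.6118 -0.0897  0.0391] travel [ 0.92  -0.017 -0.004]
dr deg [-0.02  0.22 -1.08] frac [-0.001  0.007 -0.036] q6 -0.25
dr deg [3.5000e-01 3.0000e-02 1.7892e+02] frac [1.200e-02 1.000e-03 5.964e+00] q6 -0.25
```

The fingers closed above the collar's axis and rode up. I'll open and go lower.

```bash
python3 -m handwheel '[{"travel":[0,0,0],"dr":[0,0,0]},{"travel":[0,0,0],"dr":[0,0,0]},{"travel":[0,0,0],"dr":[0,0,-0.03]},{"travel":[0,0,0.075],"dr":[0,0,0]},{"travel":[0,0,0],"dr":[0,0,0]}]' 1
python3 - <<'E'
from h import *
to([.612,-.0885,.027],-3.77)
E
```

```text
time_s: 4.15
eef_pos: [0.6164, -0.091, 0.0327]
eef_rot: [0.006, 0.731, 0.683, 0.001]
wrist_force: [-0.3, 0.3, -0.8]
opening: 0.999
pos [ 0.6164 -0.091   0.0327] travel [ 0.015 -0.03   0.037]
dr deg [ 0.59  0.35 -0.15] frac [ 0.02   0.012 -0.005] q6 -0.26
dr deg [  0.56  -0.92 179.85] frac [ 0.019 -0.031  5.995] q6 -0.26
```

```bash
python3 -m handwheel '[{"travel":[0.015,-0.03,0.05],"dr":[0.02,0.01,0]},{"travel":[0,0,0],"dr":[0,0,0]},{"travel":[0,0,0],"dr":[0,0,0]}]'
python3 -m handwheel '[{"travel":[0,0,0],"dr":[0,0,0]},{"travel":[0,0,0],"dr":[0,0,0]},{"travel":[0,0,0],"dr":[0,0,0]},{"travel":[0,0,0],"dr":[0,0,0]},{"travel":[0,0,0],"dr":[0,0,0]},{"travel":[0,0,0],"dr":[0,0,0]}]' -1
python3 - <<'E'
from h import *
p,_=axes(); yaw=np.radians(-3.77); to(p+.1381*np.array([-np.sin(yaw),np.cos(yaw),0]),-3.77)
E
```

```text
time_s: 4.4
eef_pos: [0.6124, -0.0884, 0.0247]
eef_rot: [0.0, 0.731, 0.682, -0.0]
wrist_force: [0.5, -0.0, -0.1]
opening: 1.004
time_s: 4.9
eef_pos: [0.612, -0.0883, 0.0245]
eef_rot: [-0.0, 0.731, 0.683, -0.001]
wrist_force: [0.5, -0.7, -3.5]
opening: 0.398
pos [ 0.612  -0.0883  0.0245] travel [ 0.921 -0.002 -0.   ]
dr deg [-0.07  0.02 -0.15] frac [-0.002  0.001 -0.005] q6 -0.27
dr deg [3.0000e-02 1.0000e-01 1.7985e+02] frac [1.000e-03 3.000e-03 5.995e+00] q6 -0.27
```

```bash
python3 -m handwheel '[{"travel":[0.1,0,0],"dr":[0,0,0]},{"travel":[0.1,0,0],"dr":[0,0,0]},{"travel":[0.1,0,0],"dr":[0,0,0]},{"travel":[0.1,0,0],"dr":[0,0,0]},{"travel":[0.1,0,0],"dr":[0,0,0]},{"travel":[0.1,0,0],"dr":[0,0,0]},{"travel":[0.1,0,0],"dr":[0,0,0]},{"travel":[0.1,0,0],"dr":[0,0,0]},{"travel":[0.1,0,0],"dr":[0,0,0]},{"travel":[0,0,0],"dr":[0,0,0]}]'
python3 - <<'E'
from h import *
p,_=axes(); 
X=np.array([.612,-.0883,p[2]]); yaw=np.radians(-3.77); to(X+.1375*np.array([-np.sin(yaw),np.cos(yaw),0]),-3.77)
cv2.imwrite("pics/s2.png",cv2.resize(viewer.camera("scene")[200:340,180:380,::-1],None,fx=4,fy=4,interpolation=cv2.INTER_CUBIC))
E
```

```text
time_s: 5.73
eef_pos: [0.6214, 0.0518, 0.0245]
eef_rot: [0.003, 0.731, 0.683, -0.003]
wrist_force: [1.4, 3.0, -2.0]
opening: 0.4
pos [0.6214 0.0518 0.0245] travel [-0.019 -0.001  0.   ]
dr deg [ 0.    0.46 -0.11] frac [ 0.     0.015 -0.004] q6 -0.03
dr deg [ 7.2000e-01 -1.0000e-02  1.7989e+02] frac [ 0.024 -0.     5.996] q6 -0.03
```

View pics/s2.png

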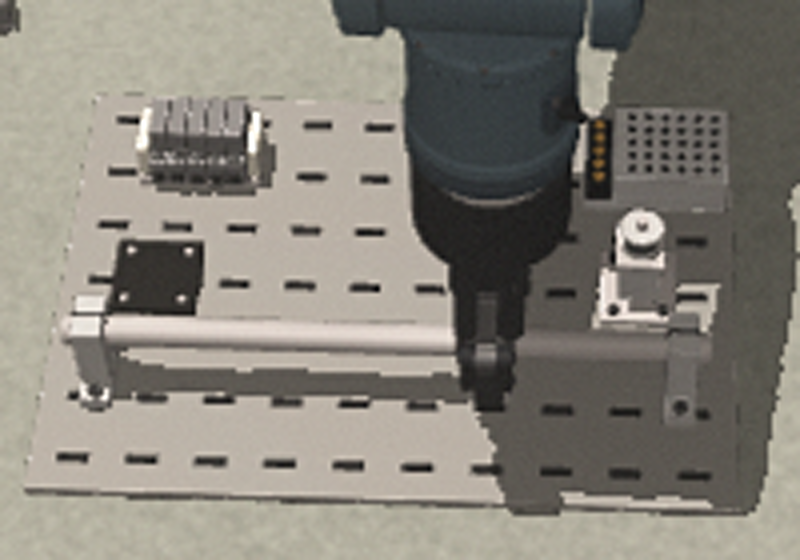

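The collar moved with the fingers and went about 3 mm too far. I'll pull it back, release, and lift to check.

```bash
python3 -m handwheel '[{"travel":[-0.02,0,0],"dr":[0,0,0]},{"travel":[0,0,0],"dr":[0,0,0]}]'
python3 -m handwheel '[{"travel":[0,0,0],"dr":[0,0,0]},{"travel":[0,0,0],"dr":[0,0,0]},{"travel":[0,0,0],"dr":[0,0,0]},{"travel":[0,0,0],"dr":[0,0,0]},{"travel":[0,0,-0.1],"dr":[0,0,0]},{"travel":[0,0,-0.27],"dr":[0,0,0]},{"travel":[-0.2,0,-0.27],"dr":[0,0,0]},{"travel":[-0.27,0,-0.2],"dr":[0,0,0]},{"travel":[-0.27,0,-0.2],"dr":[0,0,0]},{"travel":[-0.1,0,-0.1],"dr":[0,0,0]},{"travel":[0,0,0],"dr":[0,0,0]}]' 1
python3 - <<'E'
from h import *
import pickle
cal=viewer.get_calibration("wrist"); im=viewer.camera("wrist"); cv2.imwrite("pics/w2.png",im[:,:,::-1])
pickle.dump(cal,open("w2.pkl","wb")); 
u,v=proj("wrist",np.array([.621,.049,.05]),cal).astype(int); print(u,v)
cv2.imwrite("pics/w2c.png",cv2.resize(im[v-50:v+50,u-50:u+50,::-1],None,fx=6,fy=6,interpolation=cv2.INTER_CUBIC))
E
```

```text
time_s: 5.95
eef_pos: [0.6212, 0.049, 0.0245]
eef_rot: [0.002, 0.73, 0.683, -0.002]
wrist_force: [0.7, -1.1, -1.0]
opening: 0.404
time_s: 6.87
eef_pos: [0.611, -0.0686, 0.1869]
eef_rot: [0.001, 0.731, 0.683, -0.007]
wrist_force: [0.6, -0.1, -0.2]
opening: 1.002
322 73
```

View pics/w2c.png

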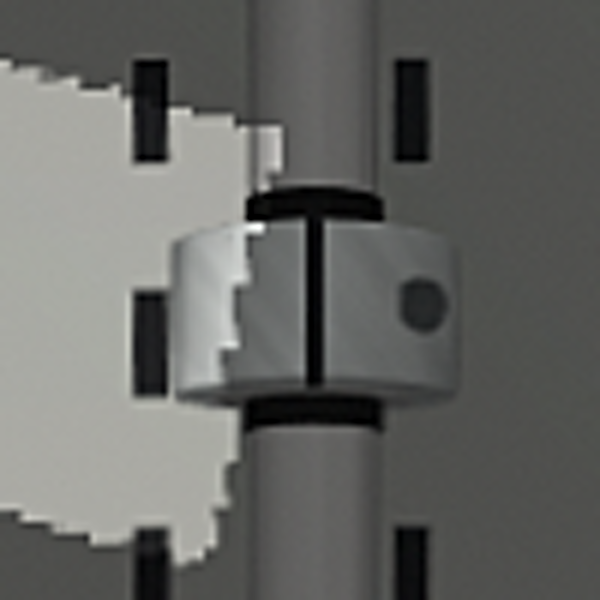

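The collar sits on the band with black showing at both ends, crop rows 188 and 428. Now casting rays to get its exact offset.

```bash
python3 - <<'E'
from h import *
import pickle; cal=pickle.load(open("w2.pkl","rb"))
yaw=np.radians(-3.77); R=np.array([[np.cos(yaw),-np.sin(yaw)],[np.sin(yaw),np.cos(yaw)]]); c=np.array([.5575,.0014])
for n,u,v,z in [("band far",314,187,.054),("band near",314,428,.054),("collar far",314,217,.064),("collar near",314,387,.064)]:
    X=on("wrist",272+u/6-.4,23+v/6-.4,z,cal)[:2]; print(n,X.round(4),(R.T@(X-c)).round(4))
E
```

```text
band far [0.6229 0.0633] [0.0612 0.066 ]
band near [0.6209 0.0329] [0.0612 0.0356]
collar far [0.6225 0.0574] [0.0611 0.0601]
collar near [0.6211 0.0367] [0.0611 0.0394]
```

The collar's centre is at plate y = 49.8 mm and the band's at 50.8, so it is centred within 1 mm. Next, the switch.

```bash
python3 -m handwheel '[{"travel":[0.233,-0.129,-0.01],"dr":[0,0,0]},{"travel":[0.233,-0.129,-0.01],"dr":[0,0,0]},{"travel":[0.233,-0.129,-0.01],"dr":[0,0,0]},{"travel":[0.233,-0.129,-0.01],"dr":[0,0,0]},{"travel":[0.233,-0.129,-0.01],"dr":[0,0,0]},{"travel":[0.233,-0.129,-0.01],"dr":[0,0,0]},{"travel":[0.233,-0.129,-0.01],"dr":[0,0,0]},{"travel":[0.233,-0.129,-0.01],"dr":[0,0,0]},{"travel":[0.233,-0.129,-0.01],"dr":[0,0,0]},{"travel":[0.233,-0.129,-0.01],"dr":[0,0,0]},{"travel":[0.233,-0.129,-0.01],"dr":[0,0,0]},{"travel":[0,0,0],"dr":[0,0,0]}]' 1
python3 -m handwheel '[{"travel":[0,0,0],"dr":[0,0,-0.235]},{"travel":[0,0,0],"dr":[0,0,-0.235]},{"travel":[0,0,0],"dr":[0,0,-0.235]},{"travel":[0,0,0],"dr":[0,0,-0.235]},{"travel":[0,0,0],"dr":[0,0,-0.235]},{"travel":[0,0,0],"dr":[0,0,-0.235]},{"travel":[0,0,0],"dr":[0,0,-0.235]},{"travel":[0,0,0],"dr":[0,0,-0.235]},{"travel":[0,0,0],"dr":[0,0,-0.235]},{"travel":[0,0,0],"dr":[0,0,-0.235]},{"travel":[0,0,0],"dr":[0,0,-0.235]},{"travel":[0,0,0],"dr":[0,0,-0.235]},{"travel":[0,0,0],"dr":[0,0,0]}]'
python3 - <<'E'
from h import *
import pickle
to([.4243,.3287,.19],80)
cal=viewer.get_calibration("wrist"); im=viewer.camera("wrist"); cv2.imwrite("pics/w3.png",im[:,:,::-1])
pickle.dump(cal,open("w3.pkl","wb")); print(proj("wrist",np.array([.4243,.3287,.056]),cal))
E
```

```text
time_s: 7.92
eef_pos: [0.4074, 0.3438, 0.1836]
eef_rot: [-0.009, 0.732, 0.681, -0.016]
wrist_force: [0.7, -0.9, 0.1]
opening: 1.0
time_s: 9.0
eef_pos: [0.3848, 0.3475, 0.1609]
eef_rot: [-0.033, 0.069, 0.997, -0.015]
wrist_force: [-0.3, 0.9, -1.1]
opening: 0.997
pos [0.3848 0.3475 0.1609] travel [-0.265 -0.095 -0.208]
dr deg [-2.02 -3.67  2.13] frac [-0.067 -0.122  0.071] q6 -0.94
dr deg [   5.7    -3.14 -177.75] frac [ 0.19  -0.105 -5.925] q6 -0.94
[306.77604068 306.35158885]
```

View pics/w3.png

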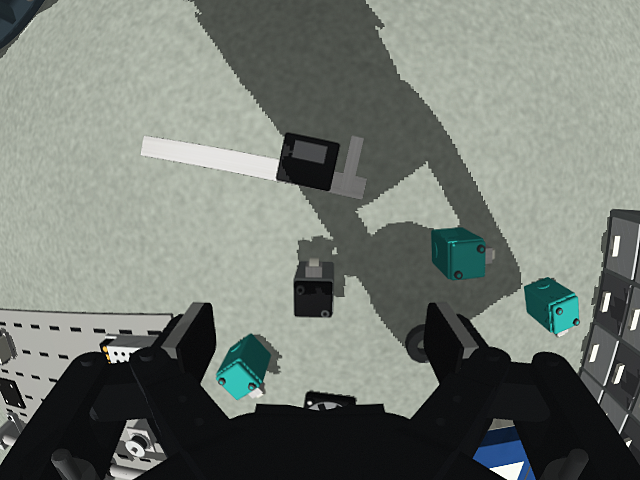

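The wrist view shows the grey switch at (314,297), with its black cap and its roller facing the robot. The turquoise ones are elsewhere.

```bash
cat > sw.py <<'E'
from h import *
import pickle,sys
cal=pickle.load(open("w3.pkl","rb")); im=cv2.imread("pics/w3.png"); g=im.max(2)
x0,y0,x1,y1=285,240,345,330
print([int(v) for v in np.array(g[290:312,300:330]).mean(1)][::3], g[300,286:345].tolist(), g[255:330,306].tolist())
E
python3 sw.py
python3 - <<'E'
import cv2
im=cv2.imread("pics/w3.png"); cv2.imwrite("pics/w3c.png",cv2.resize(im[235:330,270:365],None,fx=6,fy=6,interpolation=cv2.INTER_CUBIC))
E
```

```text
[18, 22, 29, 28, 28, 27, 27, 39] [183, 180, 180, 179, 179, 180, 188, 143, 40, 15, 29, 29, 28, 29, 30, 30, 29, 31, 30, 30, 29, 28, 28, 28, 27, 29, 29, 30, 28, 29, 29, 30, 28, 30, 28, 29, 27, 27, 27, 28, 30, 28, 28, 28, 21, 10, 44, 124, 174, 176, 172, 171, 171, 175, 178, 183, 185, 188, 187] [89, 90, 89, 89, 89, 86, 67, 58, 62, 66, 67, 84, 108, 117, 116, 115, 116, 114, 116, 114, 116, 113, 76, 64, 78, 63, 9, 9, 13, 13, 15, 14, 14, 12, 11, 14, 14, 14, 15, 25, 30, 29, 30, 30, 31, 29, 27, 28, 29, 28, 29, 28, 29, 28, 28, 27, 27, 27, 28, 27, 19, 52, 136, 184, 174, 174, 176, 177, 176, 176, 178, 181, 183, 183, 182]
```

View pics/w3c.png

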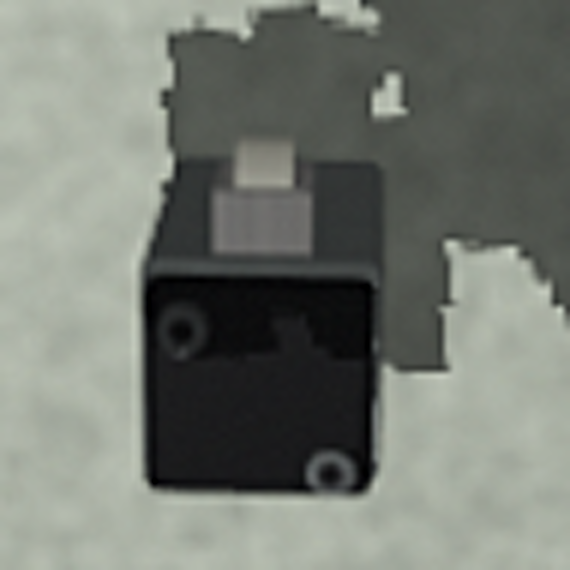

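```bash
python3 - <<'E'
from h import *
import pickle; cal=pickle.load(open("w3.pkl","rb"))
C=np.array([on("wrist",270+u/6-.4,235+v/6-.4,.056,cal)[:2] for u,v in [(150,276),(379,276),(375,490),(150,488)]]); print(C.round(4), C.mean(0).round(4))
for i in range(4):
    d=C[(i+1)%4]-C[i]; print(np.linalg.norm(d).round(4),np.degrees(np.arctan2(d[1],d[0])).round(1))
a=C[1]-C[0]; jy=np.degrees(np.arctan2(a[1],a[0])); to([*C.mean(0),.14],jy)
E
```

```text
[[0.4036 0.3229]
 [0.407  0.3499]
 [0.4344 0.346 ]
 [0.4309 0.3186]] [0.419  0.3344]
0.0272 82.9
0.0277 -8.1
0.0276 -97.3
0.0275 171.0
pos [0.3846 0.3474 0.1607] travel [-0.248 -0.048  0.124]
dr deg [-1.96 -3.75 -1.15] frac [-0.065 -0.125 -0.038] q6 -0.93
dr deg [ -5.86   3.06 178.73] frac [-0.195  0.102  5.958] q6 -0.93
```

```bash
python3 -m handwheel '[{"travel":[0,0,0],"dr":[-0.065,-0.125,-0.038]},{"travel":[-0.22,-0.05,0],"dr":[0,0,0]},{"travel":[0,0,0],"dr":[0,0,0]},{"travel":[0,0,0],"dr":[0,0,0]}]'
cat > sw.py <<'E'
from h import *
import pickle
cal=viewer.get_calibration("wrist"); im=viewer.camera("wrist")[:,:,::-1]; cv2.imwrite("pics/w4.png",im); g=im.max(2)
pickle.dump(cal,open("w4.pkl","wb"))
u,v=proj("wrist",np.array([.4215,.332,.056]),cal).astype(int); print(u,v)
m=np.zeros_like(g); m[v-32:v+32,u-32:u+32]=(g[v-32:v+32,u-32:u+32]<40)*255
n,l,st,ce=cv2.connectedComponentsWithStats(m); k=1+np.argmax(st[1:,4]); pts=np.argwhere(l==k)[:,::-1].astype(np.float32)
W=np.array([on("wrist",a,b,.056,cal)[:2] for a,b in pts]).astype(np.float32)
r=cv2.minAreaRect(W*1000); print(st[k],r)
to([.42,.333,.02],82.4)
cv2.imwrite("pics/w4c.png",cv2.resize(im[v-60:v+60,u-60:u+60],None,fx=4,fy=4))
E
python3 sw.py
```

```text
time_s: 9.38
eef_pos: [0.4097, 0.3338, 0.1539]
eef_rot: [-0.005, 0.068, 0.998, -0.003]
wrist_force: [-0.4, 1.3, 0.1]
opening: 1.001
320 262
[ 303  241   41   38 1478] ((419.86151123046875, 333.67938232421875), (27.346176147460938, 26.579118728637695), 82.3142318725586)
pos [0.4106 0.3339 0.1543] travel [-0.07   0.007  0.895]
dr deg [-0.32 -0.42 -0.19] frac [-0.011 -0.014 -0.006] q6 -0.98
dr deg [ -0.66   0.5  179.81] frac [-0.022  0.017  5.994] q6 -0.98
```

```bash
python3 -m handwheel '[{"travel":[-0.065,0.005,0.1],"dr":[-0.01,-0.014,-0.006]},{"travel":[0,0,0.2],"dr":[0,0,0]},{"travel":[0,0,0.2],"dr":[0,0,0]},{"travel":[0,0,0],"dr":[0,0,0]}]'
python3 - <<'E'
from h import *
to([.42,.3337,.018],82.4)
E
```

```text
time_s: 9.77
eef_pos: [0.4225, 0.3356, 0.0794]
eef_rot: [0.003, 0.07, 0.998, 0.002]
wrist_force: [-1.6, -0.9, -1.1]
opening: 1.0
pos [0.4225 0.3356 0.0794] travel [ 0.017 -0.016  0.409]
dr deg [ 0.23  0.35 -0.48] frac [ 0.008  0.012 -0.016] q6 -0.98
dr deg [  0.55  -0.36 179.52] frac [ 0.018 -0.012  5.984] q6 -0.98
```

```bash
python3 -m handwheel '[{"travel":[0.017,-0.016,0.1],"dr":[0.008,0.012,-0.016]},{"travel":[0,0,0.2],"dr":[0,0,0]},{"travel":[0,0,0.09],"dr":[0,0,0]},{"travel":[0,0,0],"dr":[0,0,0]},{"travel":[0,0,0],"dr":[0,0,0]}]'
python3 -m handwheel '[{"travel":[0,0,0],"dr":[0,0,0]},{"travel":[0,0,0],"dr":[0,0,0]},{"travel":[0,0,0],"dr":[0,0,0]},{"travel":[0,0,0],"dr":[0,0,0]},{"travel":[0,0,0],"dr":[0,0,0]},{"travel":[0,0,0],"dr":[0,0,0]},{"travel":[0,0,0],"dr":[0,0,0]}]' -1
python3 - <<'E'
from h import *
to([.42,.3337,.018],82.4)
E
```

```text
time_s: 10.18
eef_pos: [0.4208, 0.3361, 0.0231]
eef_rot: [0.0, 0.069, 0.998, 0.0]
wrist_force: [0.6, 0.0, 0.5]
opening: 1.001
time_s: 10.77
eef_pos: [0.4248, 0.3387, 0.0306]
eef_rot: [0.005, 0.069, 0.998, 0.003]
wrist_force: [-0.4, -0.1, -1.8]
opening: 0.337
pos [0.4248 0.3387 0.0306] travel [ 0.028 -0.038  0.083]
dr deg [ 0.37  0.54 -0.36] frac [ 0.012  0.018 -0.012] q6 -0.98
dr deg [  0.84  -0.58 179.64] frac [ 0.028 -0.019  5.988] q6 -0.98
```

```bash
python3 -m handwheel '[{"travel":[0,0,-0.1],"dr":[0,0,0]},{"travel":[0,0,-0.2],"dr":[0,0,0]},{"travel":[0,0,-0.25],"dr":[0,0,0]},{"travel":[0,0,-0.25],"dr":[0.012,0.018,-0.012]},{"travel":[0,0,0],"dr":[0,0,0]},{"travel":[0,0,0],"dr":[0,0,0]}]'
python3 - <<'E'
from h import *
import pickle
p,_=axes(); cal=viewer.get_calibration("wrist"); im=viewer.camera("wrist")[:,:,::-1]; pickle.dump((p,cal),open("w5.pkl","wb"))
s=viewer.camera("scene")[:,:,::-1]; to([.42,.3337,.2],82.4)
u,v=proj("scene",p).astype(int); w,x=proj("wrist",p,cal).astype(int); print(u,v,w,x)
f=lambda i,u,v,h: cv2.resize(i[v-h:v+h,u-h:u+h],(400,400),interpolation=cv2.INTER_CUBIC)
cv2.imwrite("pics/w5.png",im)
cv2.imwrite("pics/g5.png",np.hstack([f(s,u,v,40),f(im,w,x,66)]))
E
```

```text
time_s: 11.27
eef_pos: [0.4197, 0.3362, 0.1512]
eef_rot: [-0.005, 0.066, 0.998, -0.003]
wrist_force: [-0.2, -0.2, -3.2]
opening: 0.337
pos [0.4199 0.3362 0.1505] travel [ 0.    -0.019 -0.33 ]
dr deg [-0.33 -0.56 -0.02] frac [-0.011 -0.019 -0.001] q6 -0.98
dr deg [ -0.89   0.52 179.97] frac [-0.03   0.017  5.999] q6 -0.98
434 175 320 309
```

View pics/g5.png

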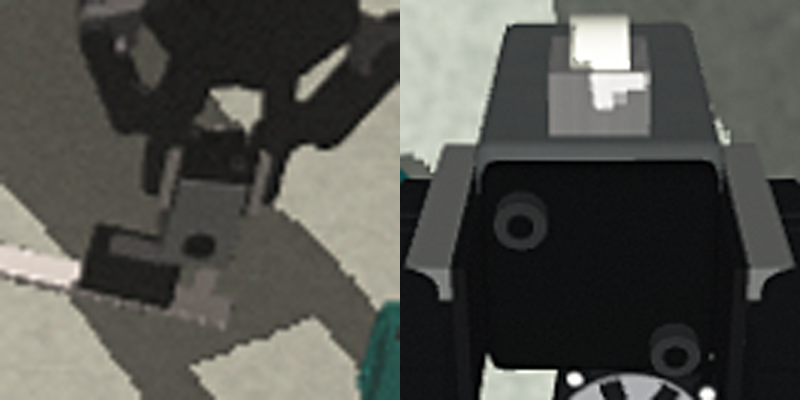

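The switch hangs straight in the jaws. Now to find where it sits relative to the TCP.

```bash
python3 - <<'E'
from h import *
import pickle
p,cal=pickle.load(open("w5.pkl","rb")); w,x=320,309
k=132/400
px=[(w-66+u*k,x-66+v*k) for u,v in [(82,160),(318,160),(318,368),(84,368)]]
for dz in np.arange(.015,.06,.005):
    C=np.array([on("wrist",a,b,p[2]+dz,cal) for a,b in px]); print(dz.round(3),np.linalg.norm(C[1]-C[0]).round(4),np.linalg.norm(C[3]-C[2]).round(4),np.linalg.norm(C[2]-C[1]).round(4),(C.mean(0)-p)[:2].round(4),(C[:2].mean(0)-p)[:2].round(4))
E
```

```text
0.015 0.0292 0.0317 0.0312 [ 0.0027 -0.0005] [-0.0128  0.0015]
0.02 0.0281 0.0304 0.0299 [-0.0001 -0.0001] [-0.0149  0.0018]
0.025 0.0269 0.0292 0.0287 [-0.0029  0.0003] [-0.0171  0.0021]
0.03 0.0258 0.028 0.0275 [-0.0057  0.0006] [-0.0193  0.0024]
0.035 0.0247 0.0267 0.0263 [-0.0084  0.001 ] [-0.0215  0.0027]
0.04 0.0235 0.0255 0.0251 [-0.0112  0.0014] [-0.0237  0.003 ]
0.045 0.0224 0.0242 0.0238 [-0.014   0.0018] [-0.0258  0.0033]
0.05 0.0212 0.023 0.0226 [-0.0168  0.0022] [-0.028   0.0036]
0.055 0.0201 0.0218 0.0214 [-0.0196  0.0026] [-0.0302  0.0039]
```

```bash
python3 -m handwheel '[{"travel":[-0.1,-0.085,-0.02],"dr":[0,0,0]},{"travel":[-0.196,-0.17,-0.02],"dr":[0,0,0]},{"travel":[-0.196,-0.17,-0.02],"dr":[0,0,0]},{"travel":[-0.196,-0.17,-0.02],"dr":[0,0,0]},{"travel":[-0.196,-0.17,-0.02],"dr":[0,0,0]},{"travel":[-0.196,-0.17,-0.02],"dr":[0,0,0]},{"travel":[-0.196,-0.17,-0.02],"dr":[0,0,0]},{"travel":[-0.196,-0.17,-0.02],"dr":[0,0,0]},{"travel":[-0.196,-0.17,-0.02],"dr":[0,0,0]},{"travel":[-0.196,-0.17,-0.02],"dr":[0,0,0]},{"travel":[-0.1,-0.085,0],"dr":[0,0,0]},{"travel":[0,0,0],"dr":[0,0,-0.128]},{"travel":[0,0,0],"dr":[0,0,0]}]'
python3 - <<'E'
from h import *
to([.678,.0452,.1],86.23)
E
```

```text
time_s: 12.45
eef_pos: [0.6746, 0.0285, 0.1441]
eef_rot: [-0.027, 0.031, 0.999, -0.004]
wrist_force: [-0.5, 0.1, -1.9]
opening: 0.338
pos [0.6746 0.0285 0.1441] travel [-0.031  0.116  0.291]
dr deg [-0.57 -3.08  0.26] frac [-0.019 -0.103  0.009] q6 -1.63
dr deg [   4.84   -0.89 -179.68] frac [ 0.161 -0.03  -5.989] q6 -1.63
```

```bash
python3 -m handwheel '[{"travel":[-0.03,0.11,0],"dr":[0,0,0]},{"travel":[0,0,0],"dr":[-0.02,-0.1,0.01]},{"travel":[0,0,0],"dr":[0,0,0]},{"travel":[0,0,0.15],"dr":[0,0,0]},{"travel":[0,0,0.1],"dr":[0,0,0]},{"travel":[0,0,0],"dr":[0,0,0]}]'
python3 - <<'E'
from h import *
to([.678,.0452,.038],86.23)
E
```

```text
time_s: 12.95
eef_pos: [0.6745, 0.0502, 0.0956]
eef_rot: [-0.008, 0.037, 0.999, 0.001]
wrist_force: [-0.9, -0.3, -2.4]
opening: 0.335
pos [0.6745 0.0502 0.0956] travel [-0.032 -0.032  0.383]
dr deg [ 0.13 -0.94 -0.43] frac [ 0.004 -0.031 -0.014] q6 -1.6
dr deg [ -1.47  -0.21 179.56] frac [-0.049 -0.007  5.985] q6 -1.6
```

```bash
python3 -m handwheel '[{"travel":[-0.04,-0.035,0],"dr":[0,-0.031,-0.014]},{"travel":[0,0,0.1],"dr":[0,0,0]},{"travel":[0,0,0.1],"dr":[0,0,0]},{"travel":[0,0,0.05],"dr":[0,0,0]},{"travel":[0,0,0],"dr":[0,0,0]}]'
python3 - <<'E'
from h import *
to([.678,.0452,.038],86.23)
E
```

```text
time_s: 13.37
eef_pos: [0.6812, 0.0456, 0.0557]
eef_rot: [0.001, 0.032, 0.999, 0.001]
wrist_force: [-0.6, -0.5, -2.4]
opening: 0.336
pos [0.6812 0.0456 0.0557] travel [ 0.021 -0.005  0.118]
dr deg [0.13 0.05 0.08] frac [0.004 0.002 0.003] q6 -1.62
dr deg [-8.0000e-02  2.0000e-01 -1.7992e+02] frac [-3.000e-03  7.000e-03 -5.997e+00] q6 -1.62
```

```bash
python3 -m handwheel '[{"travel":[0.021,-0.005,0.05],"dr":[0,0,0]},{"travel":[0,0,0.05],"dr":[0,0,0]},{"travel":[0,0,0],"dr":[0,0,0]},{"travel":[0,0,0],"dr":[0,0,0]}]'
python3 - <<'E'
from h import *
import pickle
to([.678,.0452,.037],86.23)
p,_=axes(); cal=viewer.get_calibration("wrist"); im=viewer.camera("wrist")[:,:,::-1]; pickle.dump((p,cal),open("w6.pkl","wb"))
s=viewer.camera("scene")[:,:,::-1]
u,v=proj("scene",p).astype(int); w,x=proj("wrist",p,cal).astype(int); print(u,v,w,x)
f=lambda i,u,v,h: cv2.resize(i[v-h:v+h,u-h:u+h],(400,400),interpolation=cv2.INTER_CUBIC)
cv2.imwrite("pics/g6.png",np.hstack([f(s,u,v,50),f(im,w,x-30,100)]))
E
```

```text
time_s: 13.7
eef_pos: [0.6784, 0.0447, 0.0401]
eef_rot: [0.001, 0.032, 0.999, 0.001]
wrist_force: [-0.2, -0.2, -1.5]
opening: 0.335
pos [0.6784 0.0447 0.0401] travel [0.003 0.003 0.02 ]
dr deg [0.12 0.12 0.05] frac [0.004 0.004 0.002] q6 -1.62
dr deg [  -0.18    0.19 -179.95] frac [-0.006  0.006 -5.998] q6 -1.62
299 311 320 309
```

View pics/g6.png

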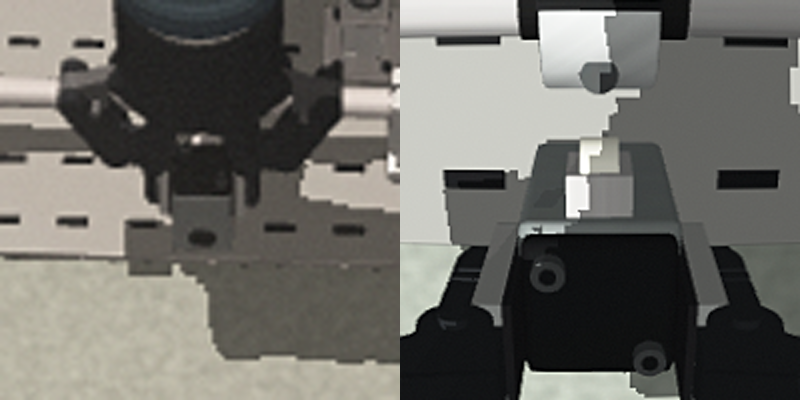

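```bash
python3 - <<'E'
from h import *
import pickle
p,cal=pickle.load(open("w6.pkl","rb")); w,x=320,279
yaw=np.radians(-3.77); n=np.array([np.cos(yaw),np.sin(yaw)])
q=lambda u,v,z: on("wrist",w-100+u/2,x-100+v/2,z,cal)
for z in (.046,.05,.055): print(z,"collar rear",q(600,88,z)[:2].round(4),"roller",q(600,138,z)[:2].round(4),"along",n@q(600,88,z)[:2],n@q(600,138,z)[:2])
print("top y collar/roller", q(600,88,.046)[1],"switch axis est",(n@p[:2])-.004,"shaft kin",n@[.6212,.049])
E
```

```text
0.046 collar rear [0.6441 0.1301] roller [0.6551 0.1311] along 0.6341497818022456 0.6450403282052438
0.05 collar rear [0.643  0.1277] roller [0.6537 0.1287] along 0.6332405776703512 0.6438105046602935
0.055 collar rear [0.6417 0.1247] roller [0.6519 0.1256] along 0.6321040725054832 0.6422732252291055
top y collar/roller 0.13007754617288164 switch axis est 0.6700389660877893 shaft kin 0.6166339226142469
```

The roller is lined up with the collar, and the gap is 7 to 10 mm by two estimates. Lowering the last 3 mm and releasing.

```bash
python3 -m handwheel '[{"travel":[0,0,0.02],"dr":[0,0,0]},{"travel":[0,0,0],"dr":[0,0,0]},{"travel":[0,0,0.01],"dr":[0,0,0]},{"travel":[0,0,0],"dr":[0,0,0]}]'
python3 - <<'E'
from h import *
to([.678,.0452,.037],86.23)
E
```

```text
time_s: 14.13
eef_pos: [0.6799, 0.0447, 0.0373]
eef_rot: [0.003, 0.032, 0.999, 0.001]
wrist_force: [-0.4, -0.3, -2.2]
opening: 0.337
pos [0.6799 0.0447 0.0373] travel [0.013 0.003 0.002]
dr deg [0.12 0.31 0.05] frac [0.004 0.01  0.002] q6 -1.62
dr deg [  -0.49    0.19 -179.95] frac [-0.016  0.006 -5.998] q6 -1.62
```

```bash
python3 -m handwheel '[{"travel":[0.013,0,0.015],"dr":[0,0.01,0]},{"travel":[0,0,0.005],"dr":[0,0,0]},{"travel":[0,0,0],"dr":[0,0,0]}]'
```

```text
time_s: 14.38
eef_pos: [0.679, 0.0447, 0.0357]
eef_rot: [0.001, 0.032, 0.999, 0.001]
wrist_force: [0.8, 0.5, -2.1]
opening: 0.341
```

```bash
python3 -m handwheel '[{"travel":[0,0,0.015],"dr":[0,0,0]},{"travel":[0,0,0],"dr":[0,0,0]}]'
```

```text
time_s: 14.55
eef_pos: [0.6796, 0.0446, 0.0362]
eef_rot: [0.002, 0.032, 0.999, 0.001]
wrist_force: [-0.3, -0.6, -2.3]
opening: 0.34
```

```bash
python3 -m handwheel '[{"travel":[0.01,0,0.025],"dr":[0,0,0]},{"travel":[0,0,0],"dr":[0,0,0]}]'
```

```text
time_s: 14.72
eef_pos: [0.6806, 0.0446, 0.0364]
eef_rot: [0.004, 0.032, 0.999, 0.001]
wrist_force: [-0.0, -0.2, -3.1]
opening: 0.338
```

Rows with no motion drift the tool up by about 1 mm each, so I'll compensate with small downward travel.

```bash
python3 -m handwheel '[{"travel":[0.015,0,0.02],"dr":[0,0.01,0]},{"travel":[0.005,0,0.015],"dr":[0,0.005,0]}]'
```

```text
time_s: 14.88
eef_pos: [0.6806, 0.0445, 0.0355]
eef_rot: [0.004, 0.032, 0.999, 0.0]
wrist_force: [-9.6, 0.2, 18.8]
opening: 0.337
```

```bash
python3 -m handwheel '[{"travel":[0,0,0],"dr":[0,0,0]},{"travel":[0,0,0],"dr":[0,0,0]},{"travel":[0,0,0],"dr":[0,0,0]},{"travel":[0,0,-0.02],"dr":[0,0,0]},{"travel":[0,0,-0.1],"dr":[0,0,0]},{"travel":[0,0,-0.25],"dr":[0,0,0]},{"travel":[0,0,-0.25],"dr":[0,0,0]},{"travel":[0,0,-0.25],"dr":[0,0,0]},{"travel":[0,0,0],"dr":[0,0,0]}]' 1
python3 - <<'E'
from h import *
import pickle
to([.678,.0452,.2],86.23)
p,_=axes(); cal=viewer.get_calibration("wrist"); im=viewer.camera("wrist")[:,:,::-1]; pickle.dump((p,cal),open("w7.pkl","wb"))
w,x=proj("wrist",np.array([.65,.046,.06]),cal).astype(int); print(w,x)
cv2.imwrite("pics/g7.png",cv2.resize(im[x-70:x+70,w-70:w+70],(560,560),interpolation=cv2.INTER_CUBIC))
E
```

```text
time_s: 15.63
eef_pos: [0.6764, 0.0446, 0.1684]
eef_rot: [-0.001, 0.032, 0.999, 0.001]
wrist_force: [1.9, -0.8, 1.5]
opening: 1.001
pos [0.6764 0.0446 0.1684] travel [-0.01   0.005 -0.21 ]
dr deg [ 0.09 -0.16  0.07] frac [ 0.003 -0.005  0.002] q6 -1.62
dr deg [ 2.5000e-01  1.5000e-01 -1.7993e+02] frac [ 8.000e-03  5.000e-03 -5.998e+00] q6 -1.62
319 203
```

View pics/g7.png

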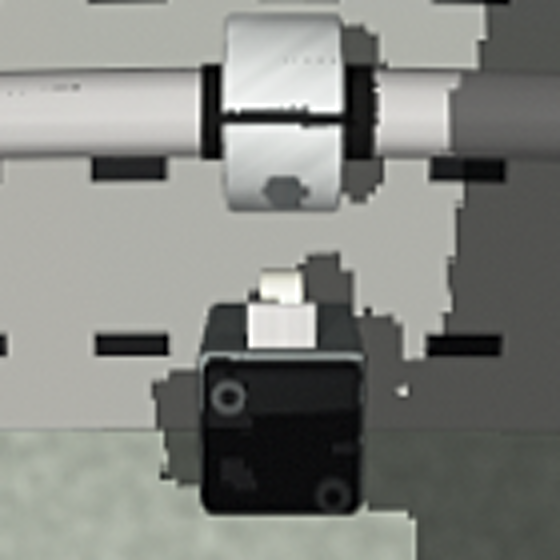

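The switch stands square with its roller centred on the collar (columns 281 and 283).

```bash
python3 - <<'E'
from h import *
import pickle
p,cal=pickle.load(open("w7.pkl","rb")); w,x=319,203
yaw=np.radians(-3.77); n=np.array([np.cos(yaw),np.sin(yaw)]); t=np.array([-n[1],n[0]])
q=lambda u,v,z: on("wrist",w-70+u/4-.4,x-70+v/4-.4,z,cal)[:2]
print("rear collar",n@q(283,211,.05),"roller",n@q(281,268,.049),"capcentre",n@q(282,435,.062), "shaft",n@q(283,112,.054))
print("y: bandL,bandR",t@q(201,130,.054),t@q(376,110,.053),"collar",t@q(223,130,.062),t@q(343,130,.062),"sw",t@q(282,435,.062))
to([.5661,-.3346,.2],65)
E
```

```text
rear collar 0.6343636097130425 roller 0.6447293376409832 capcentre 0.6719405635416782 shaft 0.6166283243241454
y: bandL,bandR 0.0744263094694684 0.10454455207333603 collar 0.07851885325455295 0.09849648352197096 sw 0.08843368904627355
pos [0.675  0.0447 0.1653] travel [ 0.563 -2.57  -0.233]
dr deg [ 0.04 -0.37 21.29] frac [ 0.001 -0.012  0.71 ] q6 -1.62
dr deg [ 5.200e-01  5.000e-02 -1.587e+02] frac [ 1.70e-02  2.00e-03 -5.29e+00] q6 -1.62
```

The gap is 10 mm and the switch axis is 55 mm behind the shaft. Next, the motor.

```bash
python3 -m handwheel '[{"travel":[0.056,-0.257,-0.02],"dr":[0,0,0]},{"travel":[0.056,-0.257,-0.02],"dr":[0,0,0]},{"travel":[0.056,-0.257,-0.02],"dr":[0,0,0]},{"travel":[0.056,-0.257,-0.02],"dr":[0,0,0]},{"travel":[0.056,-0.257,-0.02],"dr":[0,0,0]},{"travel":[0.056,-0.257,-0.02],"dr":[0,0,0]},{"travel":[0.056,-0.257,-0.02],"dr":[0,0,0]},{"travel":[0.056,-0.257,-0.02],"dr":[0,0,0]},{"travel":[0.056,-0.257,-0.02],"dr":[0,0,0]},{"travel":[0.02,-0.1,0],"dr":[0,0,0]},{"travel":[0,0,0],"dr":[0,0,-0.235]},{"travel":[0,0,0],"dr":[0,0,-0.235]},{"travel":[0,0,0],"dr":[0,0,-0.235]},{"travel":[0,0,0],"dr":[0,0,-0.235]},{"travel":[0,0,0],"dr":[0,0,0]}]' 1
python3 - <<'E'
from h import *
import pickle
to([.5661,-.3346,.18],115.4)
p,_=axes(); cal=viewer.get_calibration("wrist"); im=viewer.camera("wrist")[:,:,::-1]; pickle.dump((p,cal),open("w8.pkl","wb"))
cv2.imwrite("pics/w8.png",im)
w,x=proj("wrist",np.array([.5661,-.3346,.04]),cal).astype(int); print(w,x)
y0,x0=max(x-70,0),max(w-70,0);print(x0,y0)
cv2.imwrite("pics/g8.png",cv2.resize(im[y0:y0+140,x0:x0+140],(560,560),interpolation=cv2.INTER_CUBIC))
E
```

```text
time_s: 16.93
eef_pos: [0.564, -0.3239, 0.1891]
eef_rot: [-0.005, -0.222, 0.975, 0.006]
wrist_force: [-0.4, -0.0, 0.7]
opening: 1.0
pos [ 0.564  -0.3239  0.1891] travel [ 0.018 -0.071  0.06 ]
dr deg [ 0.76 -0.42  0.29] frac [ 0.025 -0.014  0.01 ] q6 -2.72
dr deg [   0.65    1.2  -179.7 ] frac [ 0.022  0.04  -5.99 ] q6 -2.72
304 225
234 155
```

View pics/g8.png

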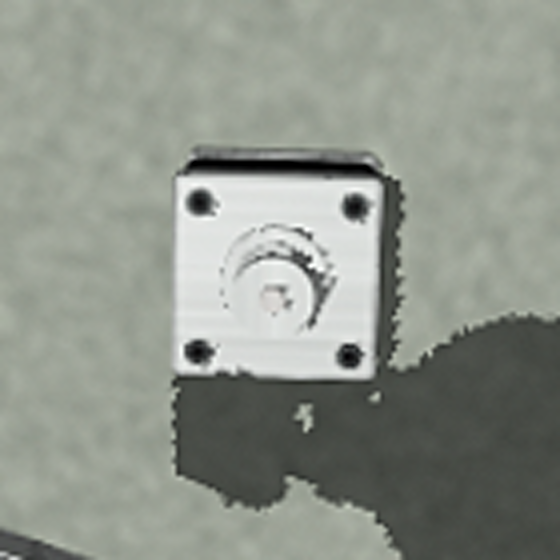

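The motor is upright at crop (278,277) and nearly square to the jaws. That's 13 pictures viewed.

```bash
python3 - <<'E'
from h import *
import pickle
p,cal=pickle.load(open("w8.pkl","rb"))
C=np.array([on("wrist",234+u/4-.4,155+v/4-.4,.04,cal)[:2] for u,v in [(176,175),(381,177),(376,380),(176,375)]]); print(C.mean(0).round(4))
for i in range(4):
    d=C[(i+1)%4]-C[i]; print(np.linalg.norm(d).round(4),np.degrees(np.arctan2(d[1],d[0])).round(1))
to([*C.mean(0),.1],115)
E
```

```text
[ 0.5661 -0.3364]
0.0407 114.8
0.042 24.7
0.041 -66.0
0.0414 -155.8
pos [ 0.564  -0.3237  0.189 ] travel [ 0.019 -0.09   0.592]
dr deg [ 0.77 -0.43  0.36] frac [ 0.026 -0.014  0.012] q6 -2.72
dr deg [   0.67    1.21 -179.64] frac [ 0.022  0.04  -5.988] q6 -2.72
```

```bash
python3 -m handwheel '[{"travel":[0.019,-0.09,0.05],"dr":[0.026,-0.014,0.02]},{"travel":[0,0,0.24],"dr":[0,0,0]},{"travel":[0,0,0.24],"dr":[0,0,0]},{"travel":[0,0,0.1],"dr":[0,0,0]},{"travel":[0,0,0],"dr":[0,0,0]}]'
python3 - <<'E'
from h import *
to([.5661,-.3364,.010],114.4)
E
```

```text
time_s: 17.4
eef_pos: [0.5697, -0.3364, 0.0935]
eef_rot: [0.002, -0.204, 0.979, -0.002]
wrist_force: [-0.5, 0.8, -0.4]
opening: 1.002
pos [ 0.5697 -0.3364  0.0935] travel [0.023 0.012 0.556]
dr deg [-0.29  0.17 -0.81] frac [-0.01   0.006 -0.027] q6 -2.7
dr deg [  0.27   0.45 179.18] frac [0.009 0.015 5.973] q6 -2.7
```

```bash
python3 -m handwheel '[{"travel":[0.023,0.012,0.05],"dr":[-0.01,0.006,-0.027]},{"travel":[0,0,0.2],"dr":[0,0,0]},{"travel":[0,0,0.2],"dr":[0,0,0]},{"travel":[0,0,0.1],"dr":[0,0,0]},{"travel":[0,0,0],"dr":[0,0,0]}]'
python3 - <<'E'
from h import *
to([.5661,-.3364,.010],114.4)
E
```

```text
time_s: 17.82
eef_pos: [0.5682, -0.3368, 0.0126]
eef_rot: [0.001, -0.209, 0.978, -0.002]
wrist_force: [-0.6, 1.4, -0.1]
opening: 1.002
pos [ 0.5682 -0.3368  0.0126] travel [0.012 0.009 0.018]
dr deg [-0.25  0.12 -0.31] frac [-0.008  0.004 -0.01 ] q6 -2.71
dr deg [  0.18   0.4  179.69] frac [0.006 0.013 5.99 ] q6 -2.71
```

Closing, with small corrections for the upward drift.

```bash
python3 -m handwheel '[{"travel":[0.012,0.009,0.02],"dr":[-0.008,0.004,-0.01]},{"travel":[0.005,0,0.007],"dr":[0,0,0]},{"travel":[0.005,0,0.007],"dr":[0,0,0]},{"travel":[0.005,0,0.007],"dr":[0,0,0]},{"travel":[0,0,0],"dr":[0,0,0]},{"travel":[0,0,0],"dr":[0,0,0]}]' -1
python3 - <<'E'
from h import *
to([.5661,-.3364,.010],114.4)
E
```

```text
time_s: 18.32
eef_pos: [0.5668, -0.3396, 0.0133]
eef_rot: [0.002, -0.211, 0.977, -0.003]
wrist_force: [-0.1, 0.1, -2.7]
opening: 0.48
pos [ 0.5668 -0.3396  0.0133] travel [-0.005  0.022  0.022]
dr deg [-0.39  0.18 -0.03] frac [-0.013  0.006 -0.001] q6 -2.72
dr deg [  0.28   0.62 179.97] frac [0.009 0.021 5.999] q6 -2.72
```

```bash
python3 -m handwheel '[{"travel":[0,0,-0.1],"dr":[0,0,0]},{"travel":[0,0,-0.25],"dr":[0,0,0]},{"travel":[0,0,-0.25],"dr":[0,0,0]},{"travel":[0,0,-0.25],"dr":[0,0,0]},{"travel":[-0.08,0.2,0],"dr":[0,0,0]},{"travel":[-0.08,0.22,0],"dr":[0,0,0]},{"travel":[-0.08,0.22,0],"dr":[0,0,0]},{"travel":[-0.08,0.22,0],"dr":[0,0,0]},{"travel":[-0.08,0.22,0],"dr":[0,0,0]},{"travel":[-0.06,0.15,0],"dr":[0,0,0]},{"travel":[0,0,0],"dr":[0,0,0.235]},{"travel":[0,0,0],"dr":[0,0,0.235]},{"travel":[0,0,0],"dr":[0,0,0.235]},{"travel":[0,0,0],"dr":[0,0,0.23]},{"travel":[0,0,0],"dr":[0,0,0]}]'
python3 - <<'E'
from h import *
import pickle
to([.5489,-.1264,.1],86.23)
p,_=axes(); cal=viewer.get_calibration("wrist"); im=viewer.camera("wrist")[:,:,::-1]; pickle.dump((p,cal),open("w9.pkl","wb"))
cv2.imwrite("pics/w9.png",im)
print(proj("wrist",np.array([.5489,-.1264,.011]),cal))
E
```

```text
time_s: 19.57
eef_pos: [0.5522, -0.1336, 0.1641]
eef_rot: [0.009, 0.043, 0.999, -0.005]
wrist_force: [0.2, 0.2, -2.7]
opening: 0.484
pos [ 0.5522 -0.1336  0.1641] travel [0.034 0.05  0.426]
dr deg [-0.55  1.1  -1.18] frac [-0.018  0.037 -0.039] q6 -1.93
dr deg [  1.72   0.86 178.81] frac [0.057 0.029 5.96 ] q6 -1.93
[330.28543396 217.21590786]
```

```bash
python3 - <<'E'
from h import *
import pickle
p,cal=pickle.load(open("w9.pkl","rb")); im=cv2.imread("pics/w9.png"); g=im.max(2)
t=g[160:300,280:380]
for r in range(0,140,5): print(160+r,"".join("#" if v<50 else "+" if v<110 else "." for v in t[r,::2]))
E
```

```text
160 ..................................................
165 ..................................................
170 .........................+########............+###
175 ...#########+............###++++++................
180 ..................................................
185 ..................................................
190 ............############################..........
195 ............######################+.####.........+
200 ............##+...################...###........++
205 ............############################....++++++
210 ............############################++++++++++
215 ............############################++++++####
220 ....####++++############################+++++++.++
225 ............############################++++++++++
230 ............+###########################++++++++++
235 ............+##+..################...###++++++++++
240 ............+###########################++++++++++
245 .............+++++++++++.+++++++++++++++++++++++++
250 ..............++++........++++++++++++++++++++++++
255 ...........................+++++++++++++++++++++++
260 ++++++++++++++++++++++++++++++++++++++++++++++####
265 ............................................++++++
270 ############################################++++++
275 ##############################################++++
280 ##############################################++++
285 ###############################################+++
290 ++++++++++++++++++++++++++++++++++++++++++++++++++
295 .............+...................................+
```

```bash
python3 - <<'E'
from h import *
import pickle
p,cal=pickle.load(open("w9.pkl","rb")); im=cv2.imread("pics/w9.png"); g=im.max(2)
m=np.zeros_like(g); m[184:246,295:365]=(g[184:246,295:365]<60)*255
m=cv2.morphologyEx(m,cv2.MORPH_OPEN,np.ones((5,5))); k,l,st,ce=cv2.connectedComponentsWithStats(m); k=1+np.argmax(st[1:,4]); pts=np.argwhere(l==k)[:,::-1]
W=np.array([on("wrist",a,b,.011,cal)[:2] for a,b in pts]).astype(np.float32)*1000
r=cv2.minAreaRect(W); print(r); X=np.array(r[0])/1000
print(g[240:345:1,320].tolist())
_,R=axes()
for row in (258,262,264,290,294): print(row,[R.inv().apply(on("wrist",320,row,p[2]+dz,cal)-p)[0].round(4) for dz in (-.013,-.010,.027,.03)])
to([*X,.1],86.23)
E
```

```text
((548.3297119140625, -125.49810791015625), (46.08061981201172, 45.18474578857422), 85.38169860839844)
[17, 17, 16, 7, 75, 97, 100, 97, 96, 90, 119, 220, 208, 206, 206, 205, 205, 206, 212, 190, 71, 96, 105, 110, 106, 118, 125, 136, 101, 0, 9, 10, 10, 10, 10, 12, 15, 10, 12, 14, 12, 12, 11, 12, 13, 15, 10, 19, 73, 91, 92, 91, 92, 94, 99, 111, 120, 125, 125, 126, 129, 130, 129, 128, 126, 126, 126, 124, 124, 127, 126, 126, 129, 129, 130, 126, 125, 125, 125, 126, 125, 128, 129, 87, 89, 99, 133, 133, 132, 131, 133, 131, 133, 136, 120, 92, 97, 121, 135, 134, 133, 98, 20, 30, 35]
258 [np.float64(0.0189), np.float64(0.0199), np.float64(0.0323), np.float64(0.0333)]
262 [np.float64(0.017), np.float64(0.0181), np.float64(0.0309), np.float64(0.032)]
264 [np.float64(0.0161), np.float64(0.0171), np.float64(0.0302), np.float64(0.0313)]
290 [np.float64(0.0035), np.float64(0.0048), np.float64(0.0209), np.float64(0.0222)]
294 [np.float64(0.0015), np.float64(0.0028), np.float64(0.0195), np.float64(0.0208)]
pos [ 0.5524 -0.1337  0.1643] travel [0.04  0.057 0.427]
dr deg [-0.56  1.12 -0.84] frac [-0.019  0.037 -0.028] q6 -1.93
dr deg [  1.75   0.87 179.15] frac [0.058 0.029 5.972] q6 -1.93
```

```bash
python3 -m handwheel '[{"travel":[0.051,0.058,0],"dr":[-0.019,0.037,-0.028]},{"travel":[0,0,0.15],"dr":[0,0,0]},{"travel":[0,0,0.25],"dr":[0,0,0]},{"travel":[0,0,0.2],"dr":[0,0,0]},{"travel":[0,0,0.05],"dr":[0,0,0]}]'
python3 - <<'E'
from h import *
to([.5465,-.1254,.025],86.2)
E
```

```text
time_s: 20.03
eef_pos: [0.5481, -0.1243, 0.0713]
eef_rot: [0.004, 0.022, 1.0, -0.001]
wrist_force: [-1.9, 0.8, -4.7]
opening: 0.482
pos [ 0.5481 -0.1243  0.0713] travel [ 0.012 -0.007  0.308]
dr deg [-0.1   0.43  1.26] frac [-0.003  0.014  0.042] q6 -1.96
dr deg [-6.8000e-01 -1.6000e-01 -1.7874e+02] frac [-2.300e-02 -5.000e-03 -5.958e+00] q6 -1.96
```

```bash
python3 -m handwheel '[{"travel":[0.015,-0.007,0.05],"dr":[-0.003,0.014,0.042]},{"travel":[0.003,0,0.12],"dr":[0,0,0]},{"travel":[0.003,0,0.08],"dr":[0,0,0]},{"travel":[0.003,0,0.03],"dr":[0,0,0]}]'
python3 - <<'E'
from h import *
to([.5465,-.1254,.024],86.2)
E
```

```text
time_s: 20.37
eef_pos: [0.5442, -0.1249, 0.0294]
eef_rot: [-0.001, 0.031, 1.0, 0.001]
wrist_force: [-0.5, 0.7, -3.3]
opening: 0.484
pos [ 0.5442 -0.1249  0.0294] travel [-0.016 -0.002  0.036]
dr deg [ 0.06 -0.15  0.2 ] frac [ 0.002 -0.005  0.007] q6 -1.95
dr deg [ 2.300e-01  9.000e-02 -1.798e+02] frac [ 8.000e-03  3.000e-03 -5.993e+00] q6 -1.95
```

```bash
python3 -m handwheel '[{"travel":[-0.013,-0.002,0.025],"dr":[0,0,0]},{"travel":[0,0,0.015],"dr":[0,0,0]}]'
python3 - <<'E'
from h import *
to([.5465,-.1254,.024],86.2)
E
```

```text
time_s: 20.53
eef_pos: [0.5466, -0.1257, 0.0239]
eef_rot: [-0.001, 0.031, 1.0, 0.0]
wrist_force: [0.3, -0.1, -3.2]
opening: 0.484
pos [ 0.5466 -0.1257  0.0239] travel [ 0.001  0.002 -0.001]
dr deg [ 0.05 -0.14  0.23] frac [ 0.002 -0.005  0.008] q6 -1.95
dr deg [ 2.2000e-01  8.0000e-02 -1.7977e+02] frac [ 7.000e-03  3.000e-03 -5.992e+00] q6 -1.95
```

```bash
python3 -m handwheel '[{"travel":[0,0,0.015],"dr":[0,0,0]}]';python3 -m handwheel '[{"travel":[0.002,0,0.015],"dr":[0,0,0]}]'
```

```text
time_s: 20.62
eef_pos: [0.5473, -0.126, 0.0223]
eef_rot: [-0.001, 0.031, 1.0, 0.0]
wrist_force: [0.2, 0.2, -2.0]
opening: 0.488
time_s: 20.7
eef_pos: [0.5474, -0.126, 0.022]
eef_rot: [-0.001, 0.031, 1.0, 0.0]
wrist_force: [-13.4, 5.3, 29.6]
opening: 0.489
```

```bash
python3 -m handwheel '[{"travel":[0,0,0],"dr":[0,0,0]},{"travel":[0,0,0],"dr":[0,0,0]},{"travel":[0,0,0],"dr":[0,0,0]},{"travel":[0,0,-0.03],"dr":[0,0,0]},{"travel":[0,0,-0.15],"dr":[0,0,0]},{"travel":[0,0,-0.25],"dr":[0,0,0]},{"travel":[0,0,-0.25],"dr":[0,0,0]},{"travel":[0,0,-0.25],"dr":[0,0,0]},{"travel":[0,0,-0.1],"dr":[0,0,0]},{"travel":[0,0,0],"dr":[0,0,0]}]' 1
python3 - <<'E'
from h import *
import pickle
p,_=axes(); cal=viewer.get_calibration("wrist"); im=viewer.camera("wrist")[:,:,::-1]; pickle.dump((p,cal),open("w10.pkl","wb"))
cv2.imwrite("pics/w10.png",im); u,v=proj("wrist",np.array([.5483,-.1255,.051]),cal).astype(int); print(u,v,p)
g=im.max(2); t=g[v-50:v+50,u-50:u+50]
for r in range(0,100,4): print(v-50+r,"".join("#" if a<50 else "+" if a<150 else "-" if a<212 else "." for a in t[r,::2]))
to([.5483,-.1255,.2],86.2)
E
```

```text
time_s: 21.53
eef_pos: [0.5497, -0.1271, 0.1892]
eef_rot: [0.003, 0.031, 1.0, -0.001]
wrist_force: [0.0, 0.6, -0.8]
opening: 0.997
322 227 [ 0.54965688 -0.12710524  0.18919329]
177 ----+#########----------+########+----------+#####
181 --------------------------------------------------
185 --------------------------------------------------
189 --------------------------------------------------
193 ------------##########################+-----------
197 ------------+.++++##++++++++++++++++-##++---------
201 ------------++++++++++++++++++++++++++#+++--------
205 ------------..........................++++--------
209 ------------.+##-................+##+-++++-----+++
213 ------------..--..................+-..++++---+++++
217 -----######-.........--....-++........++++++######
221 ------------.......-..+.+++-..--......++++++++++++
225 ------------........-+-....-+++......-++++++++++++
229 ------------..----..-........-++++++++++++++++++++
233 -----------+++++++++...+++++++++++----++++++++++++
237 -----------+++++++++++++++++++++++++++++++++++++++
241 -----------++++++++++.++++++++++++++++++++++++++++
245 -----------+++++++++++++++++++++++++++++++++++++++
249 -----------+++##+++++++++++++++++###++++++++++++++
253 ------------++++++++++++++++++++++++++++++++++++++
257 -----+########----------#########--------++#######
261 ------------------+----------------------+++++++++
265 ---------..-+#++.-++---------------------+++++++++
269 ---------...+++..-+++--------------------+++++++++
273 ---------+++++++++++++++------------------++++++++
pos [ 0.5496 -0.127   0.1881] travel [ 0.009  0.01  -0.079]
dr deg [-0.11  0.27  0.28] frac [-0.004  0.009  0.009] q6 -1.95
dr deg [-4.3000e-01 -1.7000e-01 -1.7972e+02] frac [-0.014 -0.006 -5.991] q6 -1.95
```

```bash
python3 - <<'E'
from h import *
import pickle
p,cal=pickle.load(open("w10.pkl","rb")); im=cv2.imread("pics/w10.png"); g=im.max(2)
H=[]
for a,b in [(301,209),(341,209),(301,249),(340,249)]:
    w=g[b-6:b+7,a-6:a+7].astype(float); w=np.clip(np.median(w)-20-w,0,None); yy,xx=np.mgrid[-6:7,-6:7]; H.append(on("wrist",a+(w*xx).sum()/w.sum(),b+(w*yy).sum()/w.sum(),.051,cal)[:2])
H=np.array(H); print(H.round(4),H.mean(0).round(4),"pad .5483 -.1255")
C=np.array([on("wrist",u,v,.051,cal)[:2] for u,v in [(296,204),(347.5,204),(347.5,254),(295.5,254)]]);print(C.mean(0).round(4), np.linalg.norm(C-np.roll(C,1,0),axis=1).round(4))
# pad visible (near camera) edge row
print(g[188:208,320].tolist()); print([on("wrist",320,r,.011,cal)[0].round(4) for r in (190,192,194)], "expect", .5483-.023)
d=H[1]-H[0]; print(np.degrees(np.arctan2(d[1],d[0])))
E
```

```text
[[ 0.5331 -0.1413]
 [ 0.5352 -0.1102]
 [ 0.5651 -0.1439]
 [ 0.5669 -0.1127]] [ 0.5501 -0.127 ] pad .5483 -.1255
[ 0.5501 -0.1262] [0.0402 0.0394 0.0402 0.0413]
[182, 192, 152, 59, 13, 19, 40, 97, 127, 89, 0, 5, 11, 67, 147, 201, 227, 230, 228, 227]
[np.float64(0.525), np.float64(0.5267), np.float64(0.5285)] expect 0.5253
86.18833843508247
```

The motor is within about 1.5 mm of the pad's centre and parallel to it. Next, the board.

```bash
python3 -m handwheel '[{"travel":[0.06,-0.1,-0.01],"dr":[0,0,0]},{"travel":[0.125,-0.212,-0.01],"dr":[0,0,0]},{"travel":[0.125,-0.212,-0.01],"dr":[0,0,0]},{"travel":[0.125,-0.212,-0.01],"dr":[0,0,0]},{"travel":[0.125,-0.212,-0.01],"dr":[0,0,0]},{"travel":[0.125,-0.212,-0.01],"dr":[0,0,0]},{"travel":[0.06,-0.1,0],"dr":[0,0,0]},{"travel":[0,0,0],"dr":[0,0,0.235]},{"travel":[0,0,0],"dr":[0,0,0.235]},{"travel":[0,0,0],"dr":[0,0,0.235]},{"travel":[0,0,0],"dr":[0,0,0.235]},{"travel":[0,0,0],"dr":[0,0,0.235]},{"travel":[0,0,0],"dr":[0,0,0.235]},{"travel":[0,0,0],"dr":[0,0,0.235]},{"travel":[0,0,0],"dr":[0,0,0.235]},{"travel":[0,0,0],"dr":[0,0,0.235]},{"travel":[0,0,0],"dr":[0,0,0.1]},{"travel":[0,0,0],"dr":[0,0,0]}]'
python3 - <<'E'
from h import *
to([.4248,-.3096,.18],19)
E
```

```text
time_s: 23.08
eef_pos: [0.4073, -0.3053, 0.1622]
eef_rot: [-0.02, 0.581, 0.813, 0.006]
wrist_force: [0.4, -0.2, 0.1]
opening: 1.001
pos [ 0.4073 -0.3053  0.1622] travel [-0.06   0.099 -0.123]
dr deg [-0.8  -2.24 -0.1 ] frac [-0.027 -0.075 -0.003] q6 -1.21
dr deg [ -3.51   1.26 179.86] frac [-0.117  0.042  5.995] q6 -1.21
```

```bash
python3 -m handwheel '[{"travel":[-0.06,0.099,-0.12],"dr":[-0.027,-0.075,0]},{"travel":[0,0,-0.05],"dr":[0,0,0]},{"travel":[0,0,0],"dr":[0,0,0]}]'
python3 - <<'E'
from h import *
import pickle
to([.4248,-.3096,.1],19)
p,_=axes(); cal=viewer.get_calibration("wrist"); im=viewer.camera("wrist")[:,:,::-1]; pickle.dump((p,cal),open("w11.pkl","wb"))
cv2.imwrite("pics/w11.png",im); u,v=proj("wrist",np.array([.4248,-.3096,.038]),cal).astype(int); print(u,v,p)
cv2.imwrite("pics/g11.png",cv2.resize(im[v-75:v+75,u-75:u+75],(600,600),interpolation=cv2.INTER_CUBIC))
E
```

```text
time_s: 23.33
eef_pos: [0.4251, -0.3085, 0.1854]
eef_rot: [-0.001, 0.58, 0.815, 0.0]
wrist_force: [-1.1, -0.7, -0.4]
opening: 1.003
pos [ 0.4251 -0.3085  0.1854] travel [-0.008 -0.004  0.569]
dr deg [-0.04 -0.12  0.14] frac [-0.001 -0.004  0.005] q6 -1.19
dr deg [ 1.9000e-01 -7.0000e-02 -1.7986e+02] frac [ 6.000e-03 -2.000e-03 -5.995e+00] q6 -1.19
318 228 [ 0.42505345 -0.30850175  0.18541863]
```

View pics/g11.png

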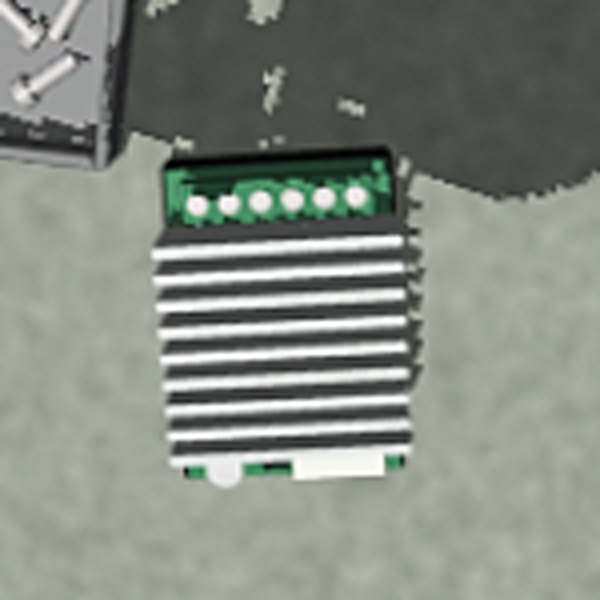

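The board is seen close, with the heat sink's top face between crop corners (153,247) and (412,455). The tray is clear of the finger paths. That's 14 pictures viewed.

```bash
python3 - <<'E'
from h import *
import pickle
p,cal=pickle.load(open("w11.pkl","rb"))
C=np.array([on("wrist",318-75+u/4-.4,228-75+v/4-.4,.038,cal)[:2] for u,v in [(153,247),(405,234),(412,455),(170,467)]]); print(C.round(4),C.mean(0).round(4))
for i in range(4):
    d=C[(i+1)%4]-C[i]; print(np.linalg.norm(d).round(4),np.degrees(np.arctan2(d[1],d[0])).round(1))
to([*C.mean(0),.012],22)
E
```

```text
[[ 0.3928 -0.3085]
 [ 0.4393 -0.2896]
 [ 0.4568 -0.3327]
 [ 0.4102 -0.3517]] [ 0.4248 -0.3206]
0.0502 22.1
0.0465 -68.0
0.0503 -157.8
0.0466 111.9
pos [ 0.4253 -0.3087  0.1854] travel [-0.076 -0.029  1.156]
dr deg [-0.01 -0.08 -2.87] frac [-0.    -0.003 -0.096] q6 -1.19
dr deg [-1.2000e-01  1.0000e-02  1.7713e+02] frac [-4.000e-03  0.000e+00  5.904e+00] q6 -1.19
```

```bash
python3 -m handwheel '[{"travel":[-0.076,-0.03,0.05],"dr":[0,0,-0.096]},{"travel":[0,0,0.24],"dr":[0,0,0]},{"travel":[0,0,0.24],"dr":[0,0,0]},{"travel":[0,0,0.15],"dr":[0,0,0]},{"travel":[0,0,0],"dr":[0,0,0]}]'
python3 - <<'E'
from h import *
to([.4248,-.3206,.006],22.1)
E
```

```text
time_s: 23.8
eef_pos: [0.4286, -0.3246, 0.0854]
eef_rot: [0.006, 0.555, 0.832, -0.002]
wrist_force: [-0.7, 0.9, -0.6]
opening: 1.0
pos [ 0.4286 -0.3246  0.0854] travel [ 0.04  -0.015  0.529]
dr deg [0.22 0.66 0.43] frac [0.007 0.022 0.014] q6 -1.26
dr deg [  -1.03    0.35 -179.57] frac [-0.034  0.012 -5.986] q6 -1.26
```

```bash
python3 -m handwheel '[{"travel":[0.035,-0.015,0.05],"dr":[0.007,0.022,0.014]},{"travel":[0,0,0.2],"dr":[0,0,0]},{"travel":[0,0,0.2],"dr":[0,0,0]},{"travel":[0.003,0,0.08],"dr":[0,0,0]}]'
python3 - <<'E'
from h import *
to([.4248,-.3206,.006],22.1)
E
```

```text
time_s: 24.13
eef_pos: [0.4276, -0.3238, 0.0099]
eef_rot: [0.004, 0.558, 0.83, -0.001]
wrist_force: [-0.0, 0.6, 0.4]
opening: 0.997
pos [ 0.4276 -0.3238  0.0099] travel [ 0.027 -0.009  0.026]
dr deg [0.17 0.5  0.06] frac [0.006 0.017 0.002] q6 -1.26
dr deg [  -0.78    0.27 -179.94] frac [-0.026  0.009 -5.998] q6 -1.26
```

```bash
python3 -m handwheel '[{"travel":[0.03,-0.009,0.02],"dr":[0.006,0.017,0]},{"travel":[0.003,0,0.01],"dr":[0,0,0]},{"travel":[0.003,0,0.007],"dr":[0,0,0]},{"travel":[0.003,0,0.005],"dr":[0,0,0]},{"travel":[0,0,0],"dr":[0,0,0]}]' -1
python3 - <<'E'
from h import *
to([.4248,-.3206,.006],22.1)
E
```

```text
time_s: 24.55
eef_pos: [0.425, -0.3195, 0.0067]
eef_rot: [0.0, 0.558, 0.83, -0.0]
wrist_force: [0.5, 1.6, -2.1]
opening: 0.577
pos [ 0.425  -0.3195  0.0067] travel [-0.006 -0.004  0.005]
dr deg [-0.01  0.03  0.1 ] frac [-0.     0.001  0.003] q6 -1.26
dr deg [-5.000e-02 -1.000e-02 -1.799e+02] frac [-2.000e-03 -0.000e+00 -5.997e+00] q6 -1.26
```

```bash
python3 -m handwheel '[{"travel":[0,0,-0.1],"dr":[0,0,0]},{"travel":[0,0,-0.25],"dr":[0,0,0]},{"travel":[0,0,-0.25],"dr":[0,0,0]},{"travel":[0,0,-0.25],"dr":[0,0,0]},{"travel":[0.15,0.09,0],"dr":[0,0,0]},{"travel":[0.22,0.13,-0.01],"dr":[0,0,0]},{"travel":[0.22,0.13,-0.01],"dr":[0,0,0]},{"travel":[0.22,0.13,-0.01],"dr":[0,0,0]},{"travel":[0.22,0.13,-0.01],"dr":[0,0,0]},{"travel":[0.22,0.13,-0.01],"dr":[0,0,0]},{"travel":[0.22,0.13,-0.01],"dr":[0,0,0]},{"travel":[0.22,0.13,-0.01],"dr":[0,0,0]},{"travel":[0.2,0.12,-0.01],"dr":[0,0,0]},{"travel":[0,0,0],"dr":[0,0,0.235]},{"travel":[0,0,0],"dr":[0,0,0.235]},{"travel":[0,0,0],"dr":[0,0,0.235]},{"travel":[0,0,0],"dr":[0,0,0.16]},{"travel":[0,0,0],"dr":[0,0,0]}]'
python3 - <<'E'
from h import *
to([.476,.0204,.1],-3.77)
E
```

```text
time_s: 26.05
eef_pos: [0.4794, 0.0207, 0.1701]
eef_rot: [0.014, 0.736, 0.676, 0.006]
wrist_force: [-0.7, 1.0, -1.7]
opening: 0.576
pos [0.4794 0.0207 0.1701] travel [ 0.001 -0.036  0.466]
dr deg [ 1.68  0.64 -1.08] frac [ 0.056  0.021 -0.036] q6 -0.11
dr deg [  1.    -2.62 178.89] frac [ 0.033 -0.087  5.963] q6 -0.11
```

```bash
python3 -m handwheel '[{"travel":[0,-0.03,0],"dr":[0.056,0.021,-0.036]},{"travel":[0,0,0],"dr":[0,0,0]}]'
python3 - <<'E'
from h import *
import pickle
p,_=axes(); cal=viewer.get_calibration("wrist"); im=viewer.camera("wrist")[:,:,::-1]; pickle.dump((p,cal),open("w12.pkl","wb"))
cv2.imwrite("pics/w12.png",im); to([.476,.0204,.1],-3.77)
n=np.array([.9978,-.0657]);t=np.array([.0657,.9978])
W=lambda a,b,z: np.array([*((.5566+a)*n+(.0386+b)*t),z])
for nm,a,b in [("psu",-.083,.138)]:
    for sx,sy in [(-1,-1),(1,-1),(1,1),(-1,1)]: print(nm,sx,sy,proj("wrist",W(a+sx*.0255,b+sy*.039,.034),cal).round(1))
u,v=proj("wrist",W(-.083,.138,.034),cal).astype(int); print(u,v)
g=im.max(2); t_=g[max(v-60,0):v+70,u-60:u+60]
for r in range(0,len(t_),4): print(max(v-60,0)+r,"".join("#" if a<60 else "+" if a<130 else "-" if a<195 else "." for a in t_[r,::2]))
E
```

```text
time_s: 26.22
eef_pos: [0.4748, 0.0214, 0.1713]
eef_rot: [0.0, 0.728, 0.686, 0.0]
wrist_force: [0.4, -0.0, -2.2]
opening: 0.58
pos [0.4751 0.0214 0.1713] travel [-0.006  0.005  0.476]
dr deg [0.14 0.02 0.28] frac [0.005 0.001 0.009] q6 -0.14
dr deg [-4.0000e-02  2.3000e-01 -1.7972e+02] frac [-1.000e-03  8.000e-03 -5.991e+00] q6 -0.14
psu -1 -1 [286.2 119.1]
psu 1 -1 [355.  119.6]
psu 1 1 [355.4  20.3]
psu -1 1 [287.1  19.7]
320 67
7 +++++----+.....---...----...------.-----..----------------..
11 ++++++++++++++++++..---........---...----.---..-------------
15 +++++++++++++++++++++++++++++++.--.....------....-------..--
19 +++++++++++++++++++++++++++++++++++++++-........---..----.--
23 +++++++++++++++----------------------------------.-----...--
27 +++++++++++++++---+##---+##---+##----##+---##----+++++++++-.
31 +++++++++++++++----++----+#----++----+#----##----+++++++++++
35 +++++++++++++++----------------------------------+++++++++++
39 +++++++++++++++---###---###---+##+--+##+--+##+---+++++++++++
43 +++++++++++++##----------------------------++----+++++++++++
47 .--....+-.+++##--------
[... 754 characters left out ...]
...-#-........-------------------------++++++++++##
99 .--.........-##+++++++++++++++++++++++++++++++++++++++++++##
103 ..-..............##############################-++++++++++++
107 .--..............#...+##+--###+--###+-+###+-+#+-++++++++++++
111 ..-..............#....##---+##---+#+---+#+---+++++++++++++++
115 -.-.............-##############################+++++++++++++
119 .................##############################+++++++++++++
123 +++-..................++++++++++++++++++++++++++++++++++++++
127 ++++++++--++-##+....-++++++++++++++###++++++++++++++++++++##
131 +++++++++++++###+++++++++++++++++++###++++++++++++++++++++##
135 +++++++++++++###+++++++++++++++++++###++++++++++++++++++++##
```

```bash
python3 -m handwheel '[{"travel":[-0.006,0.012,0.05],"dr":[0.005,0,0.009]},{"travel":[0,0,0.24],"dr":[0,0,0]},{"travel":[0,0,0.24],"dr":[0,0,0]},{"travel":[0,0,0.2],"dr":[0,0,0]},{"travel":[0,0,0.05],"dr":[0,0,0]}]'
python3 - <<'E'
from h import *
to([.4769,.0205,.015],-3.77)
E
```

```text
time_s: 26.68
eef_pos: [0.4835, 0.0182, 0.0549]
eef_rot: [0.008, 0.729, 0.684, 0.005]
wrist_force: [-2.1, 0.2, -2.8]
opening: 0.574
pos [0.4835 0.0182 0.0549] travel [ 0.014 -0.049  0.265]
dr deg [0.99 0.22 0.14] frac [0.033 0.007 0.005] q6 -0.14
dr deg [  -0.34    1.55 -179.85] frac [-0.011  0.052 -5.995] q6 -0.14
```

```bash
python3 -m handwheel '[{"travel":[0.012,-0.045,0],"dr":[0.033,0.007,0.005]},{"travel":[0,0,0.08],"dr":[0,0,0]},{"travel":[0,-0.005,0.1],"dr":[0,0,0]}]'
python3 - <<'E'
from h import *
to([.4769,.0205,.015],-3.77)
E
```

```text
time_s: 26.93
eef_pos: [0.4762, 0.0203, 0.0284]
eef_rot: [-0.001, 0.73, 0.683, -0.001]
wrist_force: [0.0, -0.2, -1.6]
opening: 0.575
pos [0.4762 0.0203 0.0284] travel [0.002 0.005 0.089]
dr deg [-0.12 -0.01 -0.  ] frac [-0.004 -0.    -0.   ] q6 -0.14
dr deg [-1.0e-02  1.8e-01  1.8e+02] frac [-0.     0.006  6.   ] q6 -0.14
```

```bash
python3 -m handwheel '[{"travel":[0.002,0.003,0.07],"dr":[0,0,0]},{"travel":[0,-0.003,0.02],"dr":[0,0,0]}]';python3 -m handwheel '[{"travel":[0,-0.003,0.015],"dr":[0,0,0]}]'
```

```text
time_s: 27.1
eef_pos: [0.4762, 0.0206, 0.015]
eef_rot: [-0.001, 0.73, 0.683, -0.001]
wrist_force: [-0.3, -0.2, -1.1]
opening: 0.575
time_s: 27.18
eef_pos: [0.4762, 0.0206, 0.0133]
eef_rot: [-0.001, 0.73, 0.684, -0.001]
wrist_force: [-0.1, 0.9, -0.9]
opening: 0.573
```

```bash
python3 - <<'E'
from h import *
to([.4769,.0205,.0127],-3.77)
E
```

```text
pos [0.4762 0.0206 0.0133] travel [-0.     0.005  0.004]
dr deg [-0.13 -0.01  0.01] frac [-0.004 -0.     0.   ] q6 -0.14
dr deg [ 1.0000e-02 -2.0000e-01 -1.7999e+02] frac [ 0.    -0.007 -6.   ] q6 -0.14
```

```bash
python3 -m handwheel '[{"travel":[0,0.004,0.013],"dr":[0,0,0]}]'
python3 -m handwheel '[{"travel":[0,0,0],"dr":[0,0,0]},{"travel":[0,0,0],"dr":[0,0,0]},{"travel":[0,0,0],"dr":[0,0,0]},{"travel":[0,0,-0.03],"dr":[0,0,0]},{"travel":[0,0,-0.15],"dr":[0,0,0]},{"travel":[0,0,-0.25],"dr":[0,0,0]},{"travel":[0,0,-0.25],"dr":[0,0,0]},{"travel":[-0.25,0,-0.1],"dr":[0,0,0]},{"travel":[-0.25,0,-0.1],"dr":[0,0,0]},{"travel":[-0.25,0,-0.1],"dr":[0,0,0]},{"travel":[-0.25,0,-0.1],"dr":[0,0,0]},{"travel":[0,0,0],"dr":[0,0,0]},{"travel":[0,0,0],"dr":[0,0,0]}]' 1
python3 - <<'E'
from h import *
import pickle
p,_=axes(); cal=viewer.get_calibration("wrist"); im=viewer.camera("wrist")[:,:,::-1]; pickle.dump((p,cal),open("w13.pkl","wb"))
cv2.imwrite("pics/w13.png",im); to([.476,.0204,.1],-3.77)
n=np.array([.9978,-.0657]);t=np.array([.0657,.9978])
W=lambda a,b,z: np.array([*((.5566+a)*n+(.0386+b)*t),z])
for b,z in [(.138,.034),(-.112,.046),(.013,.044)]: print(proj("wrist",W(-.083,b,z),cal).round(1))
cv2.imwrite("pics/g13.png",im[0:330,200:440].repeat(2,0).repeat(2,1)[:600])
E
```

```text
time_s: 27.27
eef_pos: [0.4772, 0.0205, 0.0119]
eef_rot: [-0.001, 0.73, 0.684, -0.001]
wrist_force: [-0.3, -0.4, -1.9]
opening: 0.578
time_s: 28.35
eef_pos: [0.4707, -0.1351, 0.1925]
eef_rot: [0.007, 0.728, 0.686, 0.002]
wrist_force: [-0.7, 0.5, 0.3]
opening: 0.999
pos [ 0.4712 -0.1352  0.1927] travel [ 1.043 -0.036  0.609]
dr deg [0.75 0.48 0.44] frac [0.025 0.016 0.015] q6 -0.46
dr deg [  -0.76    1.18 -179.56] frac [-0.025  0.039 -5.985] q6 -0.46
[312.9 -90.5]
[310.1 188.2]
[311.2  30.8]
```

View pics/g13.png

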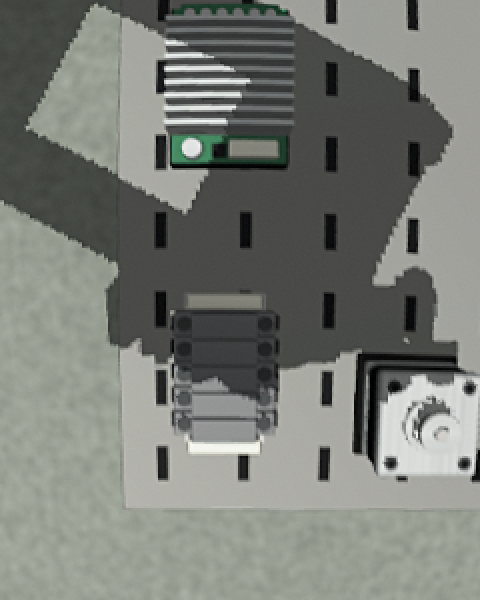

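```bash
python3 - <<'E'
from h import *
import pickle
p,cal=pickle.load(open("w13.pkl","rb"))
n=np.array([.9978,-.0657]);t=np.array([.0657,.9978])
def f(nm,u,v,z):
    X=on("wrist",200+u/2-.2,v/2-.2,z,cal)[:2]; print(nm,"px",round(n@X-.5566,4),"py",round(t@X-.0386,4))
f("sink near L",166,133,.044);f("sink near R",293,133,.044);f("sink far L",166,14,.044);f("sink far R",293,14,.044)
f("carrier near L",170,167,.012);f("carrier near R",289,167,.012)
f("term L",173,375,.046);f("term R",278,375,.046);f("term L",173,375,.04);f("term R",278,375,.04)
f("term near end",225,455,.03);f("term far end",225,295,.03);f("term near end",225,445,.046);f("term far end",225,310,.046)
f("front edge",121,240,.006);f("plate bottom",300,508,.006)
E
```

```text
sink near L px -0.1045 py -0.0161
sink near R px -0.0559 py -0.0158
sink far L px -0.1053 py 0.034
sink far R px -0.056 py 0.0343
carrier near L px -0.1054 py -0.0252
carrier near R px -0.0548 py -0.0249
term L px -0.1016 py -0.1113
term R px -0.0607 py -0.1111
term L px -0.1021 py -0.1121
term R px -0.0603 py -0.112
term near end px -0.0813 py -0.1475
term far end px -0.0816 py -0.0806
term near end px -0.0812 py -0.1394
term far end px -0.0814 py -0.0859
front edge px -0.1272 py -0.0565
plate bottom px -0.0464 py -0.1788
```

```bash
python3 -m handwheel '[{"travel":[0.2,0,-0.05],"dr":[0.025,0.016,0.015]},{"travel":[0.25,0.02,-0.1],"dr":[0,0,0]},{"travel":[0.25,0.02,-0.1],"dr":[0,0,0]},{"travel":[0.2,0,-0.05],"dr":[0,0,0]},{"travel":[0,0,0],"dr":[0,0,0]},{"travel":[0,0,0],"dr":[0,0,0]}]'
python3 - <<'E'
from h import *
import pickle
p,_=axes(); cal=viewer.get_calibration("wrist"); im=viewer.camera("wrist")[:,:,::-1]; pickle.dump((p,cal),open("w14.pkl","wb"))
cv2.imwrite("pics/w14.png",im); to([.476,.0204,.1],-3.77)
n=np.array([.9978,-.0657]);t=np.array([.0657,.9978])
W=lambda a,b,z: np.array([*((.5566+a)*n+(.0386+b)*t),z])
for b,z in [(.138,.034),(.013,.044)]: print(proj("wrist",W(-.0815,b,z),cal).round(1))
u,v=proj("wrist",W(-.0815,.012,.044),cal).astype(int)
for r in range(v-60,v+64,2): print(r,"".join("G" if (int(a[1])>int(a[2])+12) else "#" if a.max()<60 else "+" if a.max()<115 else "-" if a.max()<175 else "." for a in im[r,u-46:u+46:2]))
E
```

```text
time_s: 28.9
eef_pos: [0.4834, 0.0103, 0.2365]
eef_rot: [-0.003, 0.73, 0.684, -0.001]
wrist_force: [-0.0, -0.2, -0.4]
opening: 0.998
pos [0.4832 0.0102 0.2364] travel [ 0.061 -0.047  0.91 ]
dr deg [-0.36 -0.24  0.03] frac [-0.012 -0.008  0.001] q6 -0.16
dr deg [   0.37   -0.57 -179.97] frac [ 0.012 -0.019 -5.999] q6 -0.16
[313.   70.8]
[312.7 206. ]
147 ++++++++++++++++++++++++++++++++++++++++++++++
149 -+++++++++++++++++++++++++++++++++++++++++++++
151 +++++++++++++++++++++++++++#++++++++++++++++++
153 ++++++++###++++++++++++++++###++++++++++++++++
155 -++++++++##++++++++++++++++###++++++++++++++++
157 -++++++++##++++++++++++++++###++++++++++++++++
159 -++++++++##++++++++++++++++###++++++++++++++++
161 -++++++-###++++++++++++++++###++++++++++++++++
163 ---+---.-##++++++++++++++++###++++++++++++++++
165 --...---.##++########################+++++++++
167 ---------+++GGGGGGGGGGGGGGGGGGGGGGGGG#++++++++
169 ---------..+GGGGGGGGGGGGGGGGGGGGGGGGG#++++++++
171 -.----------GGGGGGGGGGGGGGGGGGGGGGGGG#++++++++
173 -.----------GGG.GG..GG.GG..GG++G++GGG#-++++---
175 -.----------GGG..G..GG.GG..GG.
[... 1713 characters left out ...]
-------------------------------------
245 ----------------------------------------------
247 ----------------------------------------------
249 ----------------------------------------------
251 ----------------------------------------------
253 ----------##.--------------##----------------#
255 ----------##.--------------##---------------+#
257 ----------##.--------------##---------------+#
259 ----------##.--------------##---------------+#
261 ----------##.--------------##---------------+#
263 ----------##.--------------##---------------+#
265 ----------##.--------------##---------------+#
267 ----------------------------------------------
269 ----------------------------------------------
```

```bash
python3 - <<'E'
from h import *
import pickle
p,cal=pickle.load(open("w14.pkl","rb")); im=cv2.imread("pics/w14.png"); g=im.max(2)
n=np.array([.9978,-.0657]);t=np.array([.0657,.9978])
def f(nm,u,v,z):
    X=on("wrist",u,v,z,cal)[:2]; print(nm,"px",round(n@X-.5566,4),"py",round(t@X-.0386,4),X.round(4))
f("sink far",314,181.5,.044);f("sink near",314,232.5,.044);f("sink L",285.5,207,.044);f("sink R",342,207,.044)
f("car far",314,164.5,.012);f("car near",314,238.5,.012)
f("psu L",0,0,.034) if 0 else None
u,v=313,71
for r in range(6,130,4): print(r,"".join("#" if a<60 else "+" if a<115 else "-" if a<175 else "." for a in g[r,u-46:u+46:2]))
E
```

```text
sink far px -0.0803 py 0.0355 [0.4802 0.0427]
sink near px -0.0804 py -0.012 [ 0.477  -0.0048]
sink L px -0.1065 py 0.0121 [0.4525 0.021 ]
sink R px -0.0547 py 0.0121 [0.5042 0.0177]
car far px -0.0809 py 0.0488 [0.4804 0.056 ]
car near px -0.081 py -0.0265 [ 0.4754 -0.0192]
6 ----------------------------------------------
10 ----------------------------------------------
14 ----------------------------------------------
18 ++++++++--------------------------------------
22 +++++++++++++++++++---------------------------
26 +++++++++++++++++++++++++++++++-+-------------
30 +++++++++++++++++++++++++++++++++++++++++-----
34 ++++++++++-----++++++++++-+--+++-+++++++++++++
38 ++++++++++--###-+###++##++-##+-+##++++++++++++
42 ++++++++++-----++++-+++-++---+-+--++++++++++++
46 ++++++++++--+#+++##+++##++-##---##-+-+++++++++
50 ....----##++++-++++-++-+-+--++---+++-++++++++#
54 .------.#-.......--.++++-+-+++--++-+-++++++++#
58 -------.#...-+...-+...-+...-#---##-+-++++++++#
62 -------.#..................+-+----++-++++++++#
66 .-------....+#-..##-..##...##+--##++-+++++++++
70 .--------.................+--+----++-+++++++++
74 .--------...+#...+#...##..+##---##++-+++++++++
78 .--------................-+-++--++-+-+++++++++
82 ---------................+-++---++-+++++++++++
86 -------.#...-#...-+...-+.--##+--##+-+++++++++#
90 .------.#................+---+--+-++-++++++++#
94 .------.#................++++++++++++++++++++#
98 .------.--.#########################++++++++++
102 .---------.#-..##..-##..###++###++##++++++++++
106 ----------.#...##...##.-+##--##+-+##++++++++++
110 ----------.#########################++++++++++
114 ++--.------...........++++++++++++++++++++++++
118 ++++++++###-----...----++++##++++++++++++++++#
122 ++++++++###++++++++++++++++##++++++++++++++++#
126 ++++++++###++++++++++++++++##++++++++++++++++#
```

Measured in plate coordinates, in mm:

| Item | x | y |
|---|---|---|
| Board | -80.6 | 11.5 |
| Power supply | -81.8 | 136 |
| Terminals | -81.2 | -114 |

The board is within about 1 mm of midway and in line, so the fan is next.

```bash
python3 -m handwheel '[{"travel":[0.15,0.03,0],"dr":[0,0,0]},{"travel":[0.265,0.051,0.02],"dr":[0,0,0]},{"travel":[0.265,0.051,0.02],"dr":[0,0,0]},{"travel":[0.265,0.051,0.02],"dr":[0,0,0]},{"travel":[0.265,0.051,0.02],"dr":[0,0,0]},{"travel":[0.265,0.051,0.02],"dr":[0,0,0]},{"travel":[0.265,0.051,0.02],"dr":[0,0,0]},{"travel":[0.265,0.051,0.02],"dr":[0,0,0]},{"travel":[0.1,0.02,0],"dr":[0,0,0]},{"travel":[0,0,0],"dr":[0,0,0.19]},{"travel":[0,0,0],"dr":[0,0,0.19]},{"travel":[0,0,0],"dr":[0,0,0]}]'
python3 - <<'E'
from h import *
to([.5657,.3236,.18],-15)
E
```

```text
time_s: 29.95
eef_pos: [0.5651, 0.3277, 0.1993]
eef_rot: [-0.006, 0.799, 0.601, -0.011]
wrist_force: [0.2, -0.2, 0.5]
opening: 1.0
pos [0.5651 0.3277 0.1993] travel [-0.024  0.014  0.128]
dr deg [-1.24  0.58 -1.12] frac [-0.041  0.019 -0.037] q6 0.62
dr deg [  0.9    1.94 178.87] frac [0.03  0.065 5.962] q6 0.62
```

```bash
python3 -m handwheel '[{"travel":[-0.02,0.014,0.1],"dr":[-0.041,0.019,-0.037]},{"travel":[0,0,0],"dr":[0,0,0]},{"travel":[0,0,0],"dr":[0,0,0]}]'
cat > fan.py <<'E'
from h import *
import pickle
p,_=axes(); cal=viewer.get_calibration("wrist"); im=viewer.camera("wrist")[:,:,::-1]; pickle.dump((p,cal),open("w15.pkl","wb")); cv2.imwrite("pics/w15.png",im)
g=im.max(2); u,v=proj("wrist",np.array([.5657,.3236,.015]),cal).astype(int); print(u,v,p)
for r in range(v-50,v+50,3): print(r,"".join("#" if a<50 else "+" if a<115 else "-" if a<175 else "." for a in g[r,u-50:u+50:2]))
h=48; m=np.zeros_like(g); m[v-h:v+h,u-h:u+h]=(g[v-h:v+h,u-h:u+h]<55)*255; m=cv2.morphologyEx(m,cv2.MORPH_CLOSE,np.ones((9,9)))
k,l,st,ce=cv2.connectedComponentsWithStats(m); k=1+np.argmax(st[1:,4]); print(st[k],ce[k])
pts=np.argwhere(l==k)[:,::-1]; W=np.array([on("wrist",a,b,.015,cal)[:2] for a,b in pts]).astype(np.float32)*1000
r=cv2.minAreaRect(W); print(r)
b=(im.min(2)>170)&(np.hypot(*(np.mgrid[0:480,0:640]-np.array([v,u])[:,None,None]))<18); ys,xs=np.nonzero(b); print("hub",on("wrist",xs.mean(),ys.mean(),.015,cal).round(4),len(xs))
E
python3 fan.py
```

```text
time_s: 30.2
eef_pos: [0.5658, 0.3217, 0.1816]
eef_rot: [-0.0, 0.792, 0.611, -0.002]
wrist_force: [1.2, -0.2, 1.3]
opening: 1.003
318 219 [0.56576243 0.3217448  0.18156834]
169 ++++++++++++++++++++++++++++++++++++++++++++++++++
172 ++++++++++++++++++++++++++++++++++++++++++++++++++
175 +++++-.++++++++++++++++++++++++++++++++++++++--+++
178 --+++-+++++++++++++++++++++++++++++++++++++.......
181 .+++++++++++++++++++++++++++++++++++++--..........
184 -+++++++++++++++++++++++++++++++++----............
187 +++++++++++++########+++++++++++++++-++--.........
190 ++++++++++++#############################........-
193 ++++++++++++#+-+#####++###+++++######-.+#.........
196 ++++++++++++#+-+##++++####+++-..--+#+...#.........
199 ++++++++++++####++++++####+-...-##+-#####.........
202 ++++++++++++###+++++++####-...+####-.###+.........
205 ++++++++++++##+##+++--+###+..#####-...+#+.........
208 ++++++++++++#+######-.+##########.....-#+.........
211 ++++++++++++#++#########....+##+.......++.........
214 ++++++++++--#-...-+###........##-----..-+.........
217 +++++++-...-+......-##........#########++..
[... 424 characters left out ...]
.....####...#..........
244 -...........-##++++++##+#++#########+-#-..........
247 ..................................................
250 ..................................................
253 ..................................................
256 ..................................................
259 ..................................................
262 ..................................................
265 ..................................................
268 ..--..............................................
[ 291  187   58   59 2462] [318.44151097 214.32778229]
((567.0537109375, 326.0428466796875), (49.9073486328125, 48.09062194824219), 74.08808898925781)
hub [0.5655 0.3231 0.015 ] 371
```

The label hub is at (0.5655, 0.3231), the yaw is about -16°, and it lies label side up.

```bash
python3 -m handwheel '[{"travel":[0.01,0,0.1],"dr":[0,0,0.02]},{"travel":[0,0,0.24],"dr":[0,0,0]},{"travel":[0,0,0.24],"dr":[0,0,0]},{"travel":[0,0,0.1],"dr":[0,0,0]},{"travel":[0,0,0],"dr":[0,0,0]}]'
python3 - <<'E'
from h import *
to([.5656,.3232,.002],-15.9)
E
```

```text
time_s: 30.67
eef_pos: [0.5693, 0.3225, 0.0778]
eef_rot: [0.001, 0.796, 0.606, 0.001]
wrist_force: [-0.5, 0.2, 0.2]
opening: 1.0
pos [0.5693 0.3225 0.0778] travel [-0.002 -0.026  0.505]
dr deg [ 0.14 -0.08  0.43] frac [ 0.005 -0.003  0.014] q6 0.6
dr deg [ 1.2000e-01  2.2000e-01 -1.7957e+02] frac [ 4.000e-03  7.000e-03 -5.986e+00] q6 0.6
```

```bash
python3 -m handwheel '[{"travel":[-0.002,-0.026,0.05],"dr":[0.005,0,0.014]},{"travel":[0,0,0.2],"dr":[0,0,0]},{"travel":[0,-0.005,0.15],"dr":[0,0,0]},{"travel":[0,-0.005,0.05],"dr":[0,0,0]}]'
python3 - <<'E'
from h import *
to([.5656,.3232,.002],-15.9)
E
```

```text
time_s: 31.0
eef_pos: [0.5674, 0.3249, 0.0121]
eef_rot: [0.0, 0.799, 0.602, 0.004]
wrist_force: [-1.1, -0.3, -1.1]
opening: 1.001
pos [0.5674 0.3249 0.0121] travel [-0.015 -0.009  0.067]
dr deg [ 0.32 -0.35 -0.13] frac [ 0.011 -0.012 -0.004] q6 0.62
dr deg [ -0.55  -0.51 179.87] frac [-0.018 -0.017  5.996] q6 0.62
```

```bash
python3 -m handwheel '[{"travel":[-0.015,-0.009,0.055],"dr":[0.011,-0.012,0]},{"travel":[0,-0.003,0.015],"dr":[0,0,0]}]'
python3 -m handwheel '[{"travel":[0,-0.003,0.01],"dr":[0,0,0]},{"travel":[0,-0.003,0.007],"dr":[0,0,0]},{"travel":[0,-0.002,0.005],"dr":[0,0,0]},{"travel":[0,0,0.003],"dr":[0,0,0]},{"travel":[0,0,0],"dr":[0,0,0]}]' -1
python3 - <<'E'
from h import *
to([.5656,.3232,.002],-15.9)
E
```

```text
time_s: 31.17
eef_pos: [0.5648, 0.3233, 0.0011]
eef_rot: [-0.0, 0.799, 0.601, -0.001]
wrist_force: [-0.1, 0.3, 0.0]
opening: 1.003
time_s: 31.58
eef_pos: [0.5671, 0.3252, 0.0026]
eef_rot: [0.001, 0.799, 0.601, 0.003]
wrist_force: [-0.9, -0.4, -0.4]
opening: 0.563
pos [0.5671 0.3252 0.0026] travel [-0.016 -0.006  0.004]
dr deg [ 0.31 -0.22 -0.16] frac [ 0.01  -0.007 -0.005] q6 0.62
dr deg [ -0.34  -0.48 179.84] frac [-0.011 -0.016  5.995] q6 0.62
```

```bash
python3 -m handwheel '[{"travel":[0,0,-0.1],"dr":[0,0,0]},{"travel":[0,0,-0.25],"dr":[0,0,0]},{"travel":[0,0,-0.25],"dr":[0,0,0]},{"travel":[0,0,-0.25],"dr":[0,0,0]},{"travel":[-0.15,0,0],"dr":[0,0,0]},{"travel":[-0.265,0,-0.01],"dr":[0,0,0]},{"travel":[-0.265,0,-0.01],"dr":[0,0,0]},{"travel":[-0.265,0,-0.01],"dr":[0,0,0]},{"travel":[-0.265,0,-0.01],"dr":[0,0,0]},{"travel":[-0.265,0,-0.01],"dr":[0,0,0]},{"travel":[-0.265,0,-0.01],"dr":[0,0,0]},{"travel":[-0.25,0,-0.01],"dr":[0,0,0]},{"travel":[-0.1,0,0],"dr":[0,0,0]},{"travel":[0,0,0],"dr":[0,0,-0.2]},{"travel":[0,0,0],"dr":[0,0,-0.2]},{"travel":[0,0,0],"dr":[0,0,0]}]'
python3 - <<'E'
from h import *
to([.4784,.0192,.12],-3.77)
E
```

```text
time_s: 32.92
eef_pos: [0.4801, 0.0115, 0.1678]
eef_rot: [0.012, 0.728, 0.685, 0.013]
wrist_force: [0.1, -1.1, -0.2]
opening: 0.57
pos [0.4801 0.0115 0.1678] travel [ 0.05  -0.025  0.318]
dr deg [ 2.   -0.17  0.33] frac [ 0.067 -0.006  0.011] q6 -0.17
dr deg [   0.26    3.14 -179.64] frac [ 0.009  0.105 -5.988] q6 -0.17
```

```bash
python3 -m handwheel '[{"travel":[0.05,-0.02,0.05],"dr":[0.067,-0.006,0.011]},{"travel":[0,0,0.05],"dr":[0,0,0]},{"travel":[0,0,0],"dr":[0,0,0]}]'
python3 - <<'E'
from h import *
import pickle
p,R=axes(); cal=viewer.get_calibration("wrist"); im=viewer.camera("wrist")[:,:,::-1]; cv2.imwrite("pics/w16.png",im)
g=im.max(2); H=p+R.apply([-.002,0,-.0124]); u,v=proj("wrist",H,cal).astype(int); print(u,v,p)
for r in range(v-70,v+50,4): print(r,"".join("#" if a<50 else "+" if a<115 else "-" if a<175 else "." for a in g[r,u-76:u+76:3]))
b=(im.min(2)>150)&(np.hypot(*(np.mgrid[0:480,0:640]-np.array([v,u])[:,None,None]))<22); ys,xs=np.nonzero(b)
k=on("wrist",(xs.min()+xs.max())/2,(ys.min()+ys.max())/2,H[2],cal); print("hub px",xs.min(),xs.max(),ys.min(),ys.max(),"tool",R.inv().apply(k-p).round(4))
to([.4784,.0192,.05],-3.77)
E
```

```text
time_s: 33.17
eef_pos: [0.479, 0.0188, 0.1557]
eef_rot: [0.002, 0.733, 0.68, 0.001]
wrist_force: [-0.8, -0.5, -0.6]
opening: 0.569
317 327 [0.4789766  0.01875697 0.15570284]
257 ......-########################################....
261 ......#########################################-...
265 .....###########################################...
269 .....################+++++++++++################...
273 .....##---########++#####+++++++++++#######---##...
277 .....##----####+++++######++++++++++++####+---+#...
281 .....+##-+###+++++++######+++++++++###++###++###...
285 .....+######++++++++######++++++++######++######...
289 .....-#####++++++++++######++++++#######+++#####...
293 .++++#####+++++++++++######+++++#######+++++####+++
297 -++++####+###+++++++++#####++++#######++++++#####++
301 ++++####+#######++++++###############++++++++####++
305 ++++####+##########+###############++++++++++#####+
309 +++#####+###############+...-#####++++++++++++####+
313 +++####+++++##########-........####+++++++++++#####
317 ++#####+++++++++#####-..........#############+#####
321 ++#####+++++++++++###.....
[... 322 characters left out ...]
###-.....+###############+++++.########
349 ###########--........-#####++++#######+...####-####
353 ######-#####-........######.....-######--#####.####
357 ######.#######.......#####-.......####+#######-####
361 ######.##+.+####....-#####-........#-+####..##+####
365 #####..##...-######.#####+........+######...+##+###
369 #####...##..##+##########-.-++######++++#+.+#-#+###
373 ####+.....++.....+-+-..........++-.......-+...#+###
hub px 303 336 309 338 tool [-0.0001  0.0006 -0.0124]
pos [0.4793 0.0188 0.1563] travel [ 0.003 -0.01   0.708]
dr deg [ 0.33  0.06 -0.45] frac [ 0.011  0.002 -0.015] q6 -0.13
dr deg [ 1.0000e-01 -5.2000e-01  1.7955e+02] frac [ 3.000e-03 -1.700e-02  5.985e+00] q6 -0.13
```

```bash
python3 -m handwheel '[{"travel":[0.005,-0.008,0.05],"dr":[0.011,0,-0.015]},{"travel":[0,-0.005,0.24],"dr":[0,0,0]},{"travel":[0,-0.005,0.2],"dr":[0,0,0]},{"travel":[0,-0.005,0.05],"dr":[0,0,0]}]'
python3 - <<'E'
from h import *
to([.4786,.0195,.048],-3.77)
E
```

```text
time_s: 33.55
eef_pos: [0.4803, 0.0195, 0.0768]
eef_rot: [0.005, 0.73, 0.684, 0.003]
wrist_force: [-1.6, 0.6, -0.9]
opening: 0.563
pos [0.4803 0.0195 0.0768] travel [ 0.    -0.013  0.192]
dr deg [0.68 0.14 0.01] frac [0.023 0.005 0.   ] q6 -0.14
dr deg [  -0.23    1.07 -179.98] frac [-0.008  0.036 -5.999] q6 -0.14
```

```bash
python3 -m handwheel '[{"travel":[0,-0.013,0.08],"dr":[0.023,0.005,0]},{"travel":[0,-0.003,0.07],"dr":[0,0,0]},{"travel":[0,-0.003,0.02],"dr":[0,0,0]}]'
python3 - <<'E'
from h import *
to([.4786,.0195,.047],-3.77)
E
```

```text
time_s: 33.8
eef_pos: [0.4759, 0.0201, 0.0488]
eef_rot: [-0.002, 0.73, 0.684, -0.001]
wrist_force: [-0.3, -0.7, -0.1]
opening: 0.566
pos [0.4759 0.0201 0.0488] travel [-0.003  0.018  0.012]
dr deg [-0.23 -0.04  0.01] frac [-0.008 -0.001  0.   ] q6 -0.14
dr deg [ 7.0000e-02 -3.6000e-01 -1.7998e+02] frac [ 2.000e-03 -1.200e-02 -5.999e+00] q6 -0.14
```

```bash
python3 -m handwheel '[{"travel":[-0.003,0.018,0],"dr":[-0.008,0,0]},{"travel":[0,0,0.013],"dr":[0,0,0]}]';python3 -m handwheel '[{"travel":[0,0,0.013],"dr":[0,0,0]}]'
```

```text
time_s: 33.97
eef_pos: [0.479, 0.0195, 0.0471]
eef_rot: [0.0, 0.73, 0.684, 0.001]
wrist_force: [-0.8, -0.0, -0.9]
opening: 0.565
time_s: 34.05
eef_pos: [0.4797, 0.0194, 0.0458]
eef_rot: [0.001, 0.73, 0.684, 0.001]
wrist_force: [-0.5, -0.1, -0.0]
opening: 0.566
```

```bash
python3 -m handwheel '[{"travel":[0,-0.007,0.01],"dr":[0,0,0]}]'
```

```text
time_s: 34.13
eef_pos: [0.4796, 0.0193, 0.045]
eef_rot: [0.001, 0.73, 0.684, 0.002]
wrist_force: [0.2, -0.4, 0.1]
opening: 0.572
```

```bash
python3 -m handwheel '[{"travel":[0,-0.007,0.01],"dr":[0,0,0]}]'
```

```text
time_s: 34.22
eef_pos: [0.4796, 0.0193, 0.0449]
eef_rot: [0.002, 0.73, 0.684, 0.002]
wrist_force: [-3.5, 1.3, 16.6]
opening: 0.566
```

Contact on the heat sink. Releasing and lifting.

```bash
python3 -m handwheel '[{"travel":[0,0,0],"dr":[0,0,0]},{"travel":[0,0,0],"dr":[0,0,0]},{"travel":[0,0,0],"dr":[0,0,0]},{"travel":[0,0,-0.03],"dr":[0,0,0]},{"travel":[0,0,-0.15],"dr":[0,0,0]},{"travel":[0,0,-0.25],"dr":[0,0,0]},{"travel":[0,0,-0.25],"dr":[0,0,0]},{"travel":[0,0,-0.25],"dr":[0,0,0]},{"travel":[-0.2,0,-0.25],"dr":[0,0,0]},{"travel":[0,0,0],"dr":[0,0,0]},{"travel":[0,0,0],"dr":[0,0,0]}]' 1
python3 - <<'E'
from h import *
import pickle
p,R=axes(); cal=viewer.get_calibration("wrist"); im=viewer.camera("wrist")[:,:,::-1]; cv2.imwrite("pics/w17.png",im); pickle.dump((p,cal),open("w17.pkl","wb"))
u,v=proj("wrist",np.array([.4788,.0192,.059]),cal).astype(int); print(u,v,p)
x0,y0=max(u-60,0),max(v-70,0)
A=cv2.resize(im[y0:y0+140,x0:x0+120],(480,560),interpolation=cv2.INTER_CUBIC)
cv2.imwrite("pics/g17.png",A); print(x0,y0)
E
```

```text
time_s: 35.13
eef_pos: [0.4757, -0.0067, 0.2269]
eef_rot: [0.003, 0.729, 0.684, 0.002]
wrist_force: [-0.7, 0.5, -0.5]
opening: 1.0
318 191 [ 0.47572232 -0.00670645  0.2268615 ]
258 121
```

View pics/g17.png

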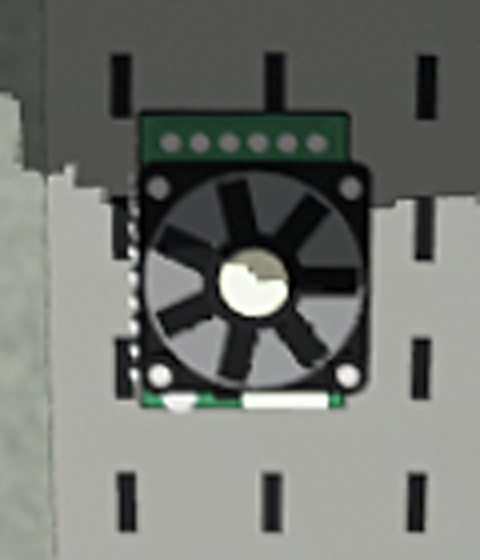

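The fan is flat on the sink and square, but it looks slightly shifted to +x because fin tips show along its left edge. Measuring the offset.

```bash
python3 - <<'E'
from h import *
import pickle
p,cal=pickle.load(open("w17.pkl","rb"))
n=np.array([.9978,-.0657]);t=np.array([.0657,.9978])
def f(nm,u,v,z):
    X=on("wrist",258+u/4-.4,121+v/4-.4,z,cal)[:2]; print(nm,"px",round((n@X-.5566)*1000,1),"py",round((t@X-.0386)*1000,1))
f("fan L",140,280,.059);f("fan R",371,280,.059);f("hub",254,283,.059);f("fan far",255,163,.059);f("fan near",255,392,.059)
for u,v in [(157,188),(351,188),(160,376),(348,376)]: f("screw",u,v,.059)
f("sink L",131,280,.044); f("pcb L",141,140,.014); f("pcb R",350,140,.014); f("car far",245,111,.012); f("car near",245,408,.012)
E
```

```text
fan L px -102.1 py 12.5
fan R px -53.6 py 12.6
hub px -78.2 py 11.8
fan far px -78.1 py 37.1
fan near px -77.9 py -11.7
screw px -98.4 py 31.9
screw px -58.1 py 32.0
screw px -98.1 py -8.2
screw px -58.1 py -8.1
sink L px -105.1 py 10.4
pcb L px -104.5 py 39.9
pcb R px -54.9 py 40.0
car far px -79.8 py 46.7
car near px -79.7 py -26.0
```

```bash
python3 -c "
from bench import ctrl
print(ctrl.hand_in(), ctrl.get_obs()['time_s'])"
```

```text
the job is handed in; nothing more can be done
the job is handed in; nothing more can be done
```

The job is done in the order asked and handed in at about 35 s of robot time, with the gripper clear of everything. I viewed 16 pictures. Measurements from the wrist camera after each part was released:

- **Collar:** centred on the band to about 1 mm. The first grasp closed too high and rode up, so I opened and took it again lower. The slide then went about 3 mm too far, and I pulled it back before letting go.
- **Switch:** upright and square behind the collar, with the roller lined up on it. The gap is about 10 mm (axis about 55 mm behind the shaft, where 53 is ideal).
- **Motor:** upright on the pad, parallel to it, and 1.5–2 mm off centre.
- **Board:** within about 1 mm of midway between the power supply and the terminal strip. It is square, and 1–2 mm off their line in x.
- **Fan:** flat on the heat sink, label up, and about 2 mm off centre in x and 1 mm in y.

The top and wrist cameras disagreed by 1–2 mm on most things. The first top-view estimates were worse for two parts: about 11 mm off for the board and 7 mm for the switch. I placed everything by the wrist camera and the arm's own position readings.

I left the 1–2 mm offsets rather than disturb placed parts, and I did not look at the collar, switch or motor again just before handing in.

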